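# Spot-weld the shelf brackets and shut the welder off

### The arm

A 7-joint arm with a two-finger parallel gripper is mounted at the origin on the work surface. World frame = base frame: x ahead of the robot, y to its left, z up, the work surface at z = 0. Lengths are in mm, angles in rad, forces in N, time in s.
With the tool pointing down it reaches from about 425 to 825 mm from the base axis. Payload 3.6 kg.
Tool frame: the origin (TCP) lies at the very end of the fingers, on their centre line; the grasp point (between the pads) lies robot.hold_point_z behind it (robot.hold_point_z is the distance from the TCP to the grasp point, in mm); z points along the fingers, y is the direction in which the jaws open and shut (so a half turn about z gives the same grasp; the last joint's range is limited). The gripper opens to 85 mm and grips with 20 to 120 N. Pads are 22 mm wide; open, the fingers measure 114 mm over their backs; the gripper's body (76 mm by 85 mm) begins 54 mm behind the grasp point. The pads swing forward as they close: fully open they stand 13 mm farther back than shut.
Start: joints at [-1.276, 0.615, -0.013, 1.423, 0.008, 1.103, -0.04], TCP at [204.928, 616.82, 231.297] pointing down, gripper open.
Joint ranges: [-3.12, 3.12], [-0.3, 2.06], [-1.34, 1.32], [0.26, 2.42], [-1.36, 4.5], [0.01, 1.98], [-2.84, 2.84]. Speed limits (rad/s): [2.79, 2.79, 3.14, 3.14, 3.14, 3.14, 3.14].

### API

Orientations are given as a unit quaternion [x, y, z, w].
In Python, from rig import robot, snapshot, camera_model, masks_of, place_of gives the robot as it stands.
- The arm moves only by the shell command python3 -m pendant 'ROWS'. ROWS is text: rows parted by semicolons, each of 7 numbers parted by spaces: the shift along the tool's x, y, z in cm, then the turn, a rotation vector about the tool's x, y, z in degrees, then the finger opening in cm, from 0 to 8.54. A call has exactly 8 rows; each row shifts and turns the commanded pose from where the row before left it, along the tool's axes as they then stand; what a row does not reach is not made up. A row lasts 1/10 s, in which the tool goes at most 50 mm and 8.59 degrees, less where a joint would pass 70% of its speed; a pose out of reach is approached as far as the arm can. A call with a gripper value outside its range is refused whole. The fingers move at their own pace and stop on an object; the grip force is fixed at half the most. Time passes only in rows, so rows that do not move let the fingers close, or fill a call up. It gives the time, the measured TCP pose, the force and the opening at its end, in the units of the state.
- robot.sense(): the state, without advancing time (a new reading comes with each control period).
- snapshot(name): name is "scene" or "side" or "wrist"; returns (picture, depth): 420x560x3 uint8, red, green, blue; 420x560 float32, mm along the optical axis (not along the pixel's ray), 0 where there is no reading.
- camera_model(name): a dict with "fx", "fy", "cx", "cy" (pixels), "R" (3x3) and "t" (3): a world point X has camera coordinates R X + t; the wrist camera has in their place "hand_eye" (4x4, takes a point from camera to tool coordinates, whose origin is the TCP and whose axes are the flange's). Camera axes: x right, y down, z forward; pixel columns grow to the right and rows downward; lengths in mm; the calibration is good to about 2 mm. The wrist camera is an equidistant fisheye: a pixel r from the principal point sees the ray r / f radians off the axis. A picture is of the moment at which its call begins: read the wrist's pose just before it. camera_model takes no time and is no camera call.
- robot.hand_in(): hands the job in, once; it reports no verdict.
Trained networks look in the newest picture that a camera, given by its name, has taken for a name from the list of things; names that differ only in an ending like _2 or _b are one class to them, and where a whole thing is asked for, a point or a joint stands for the part that bears it (a point fixed in the world has none). Each returns a list of dicts, best first, with "score" (0 to 1); they miss things now and then, are a little off and sometimes report something else, mostly with a low value. They report only what shows in the picture. A call takes as long as a camera call. They do not tell look-alikes from the thing itself.
- masks_of(camera, query): "pixels" (420x560 bool, what is visible of it).
- place_of(camera, query): "xyz" ([x, y, z] in mm, in world coordinates, good to about 4 mm: a listed point, or the origin of a listed thing).
The state is a dict: "time_s": time; "qpos": joint angles; "qvel": joint speeds; "joint_efforts": joint torques, N m; "eef_pos": TCP position; "tool_rot": TCP orientation; "contact_force": force on the tool from outside, world axes, zero at the start; "wrist_torque": the same for the moment, N m; "finger_gap": finger opening in mm.
Only numpy, scipy, OpenCV 4.12 (cv2) and the standard library are available. Lean on these libraries where they do the work, as an engineer would, in place of code of your own. Each camera call takes 0.05 s, during which the arm holds its last target.

### The job

Spot-weld each of the two or three steel brackets, the longest first and the shortest last: lay it flat on the welder's bed, centred under the electrode, slide it in free end first until its end edge meets the scribed line, push the lever down to its stop for a moment and let it spring back, then lay the bracket flat on its foot in the steel tray, not on another one. When all the welds are done and the lever is up, turn the current knob fully anticlockwise; leave the other things on the bench where they are.

Things in the scene. Friction and masses are not known exactly. Their poses are not given: they have to be found in the camera images.
- long_bracket: loose steel bracket (may be absent), 175 x 40 mm, about 320 g: flat foot 5 mm thick with a heel at one end. Origin on its underside midway between the heel's side cheeks, 17 mm from the heel's outer face; gripped across the cheeks straight above the origin it is held well. x points along the foot to the free end, z up.
- long_bracket_end (a point): middle of the free end edge of the long bracket, at the underside, 158 mm along x from its origin; a dark doubler plate 40 x 40 x 2 mm lies on top of the foot at this end
- long_bracket_heel (a point): middle of the outer face of its heel, at the underside, 17 mm behind its origin. The heel is a U of sheet seen from above: an upright end plate, 40 mm wide, that can be pushed, and two side cheeks 37 mm long, 40 mm apart over their outsides, all 45 mm high
- mid_bracket: loose steel bracket (may be absent), 145 x 40 mm, about 280 g: flat foot 5 mm thick with a heel at one end. Origin on its underside midway between the heel's side cheeks, 17 mm from the heel's outer face; gripped across the cheeks straight above the origin it is held well. x points along the foot to the free end, z up.
- mid_bracket_end (a point): middle of the free end edge of the mid bracket, at the underside, 128 mm along x from its origin; a dark doubler plate 40 x 40 x 2 mm lies on top of the foot at this end
- mid_bracket_heel (a point): middle of the outer face of its heel, at the underside, 17 mm behind its origin. The heel is a U of sheet seen from above: an upright end plate, 40 mm wide, that can be pushed, and two side cheeks 37 mm long, 40 mm apart over their outsides, all 45 mm high
- short_bracket: loose steel bracket (may be absent), 115 x 40 mm, about 240 g: flat foot 5 mm thick with a heel at one end. Origin on its underside midway between the heel's side cheeks, 17 mm from the heel's outer face; gripped across the cheeks straight above the origin it is held well. x points along the foot to the free end, z up.
- short_bracket_end (a point): middle of the free end edge of the short bracket, at the underside, 98 mm along x from its origin; a dark doubler plate 40 x 40 x 2 mm lies on top of the foot at this end
- short_bracket_heel (a point): middle of the outer face of its heel, at the underside, 17 mm behind its origin. The heel is a U of sheet seen from above: an upright end plate, 40 mm wide, that can be pushed, and two side cheeks 37 mm long, 40 mm apart over their outsides, all 45 mm high
- welder: bench spot welder, fixed; origin on the table straight under the electrode, z up. Flat bed x -60 to 60, y -80 to 165 mm, top at 30 mm. Column x -55 to 75, y -180 to -80, 215 mm high. An arm 32 mm wide reaches from it over the bed to y 16, at heights 140 to 170 mm. Lever axis along y through x -61, y -130, height 198. Work comes in from the +y end pointing to -y.
- line_mid (a point): middle of the dark scribed line across the bed (along the welder's x), on the bed's top, 20 mm beyond the electrode, towards the column (welder y = -20 mm)
- electrode_tip (a point): lower tip of the copper electrode, 8 mm across, above the middle of the bed; raised it is 43 mm above the bed, with the lever at its stop 8.5 mm above the bed, just over the doubler plate of a bracket
- lever (a joint): angle of the sprung lever: 0 at rest (raised), 1.05 rad at its stop (down). The spring needs about 2 N at the grip at the start and 9 N at the stop, and lifts the lever back when let go. It drives the electrode down 35 mm.
- lever_grip (a point): centre of the lever's round rubber grip, 22 mm in diameter, 90 mm long along the welder's y, 110 mm from the lever's axis. At rest the lever points to the welder's -x (away from the column) and 0.40 rad up; pushed down it ends 0.65 rad below level.
- knob (a joint): angle of the current knob: 0 fully anticlockwise seen from above (off, its end stop), grows clockwise up to 4.7 rad; it stays where it is left
- knob_grip (a point): the knob stands on top of the welder's power box (100 x 100 x 60 mm, fixed to the table). This point is on the knob's upright axis at the height to grip its bar (42 mm long, 14 mm wide, 32 mm high, top 104 mm above the table); its x points along the bar and turns with the knob. Turning anticlockwise from above reduces the joint angle
- tray: fixed low steel tray, 270 x 260 mm outside, floor 4 mm above the table, a lip all round 5 mm thick and 12 mm high; origin on the table under its centre, x along its 270 mm side
- hammer: hammer lying or standing on the bench, loose, not part of the job: leave it where it is
- spray_can: spray can lying or standing on the bench, loose, not part of the job: leave it where it is
- mug: white mug lying or standing on the bench, loose, not part of the job: leave it where it is
- screw_jar: jar of screws lying or standing on the bench, loose, not part of the job: leave it where it is
- tape_measure: tape measure lying or standing on the bench, loose, not part of the job: leave it where it is
- wrench: wrench lying or standing on the bench, loose, not part of the job: leave it where it is
- offcut: wood offcut lying or standing on the bench, loose, not part of the job: leave it where it is
There are look-alikes about, which are no part of the job. Leave any blue or pink look-alike of the mid_bracket alone.

How it is judged:
By the outcome, as a careful person would: the job done as asked, in the order asked, and still so for the second after the job is handed in, with the robot touching nothing.
Of long_bracket, mid_bracket, short_bracket only 2 to 3 are there at a start; the rules pass over those that are not, and their reading is None.
At some moment in a run one of long_bracket, mid_bracket, short_bracket may be knocked a few centimetres aside while the robot is not near it.
Once in a run the grip may slacken for a moment while it holds something.
It also fails if it takes over 210 s, if anything falls off the work surface, if the arm or the gripper's body presses on something with over 40 N, if the wrist force passes 120 N, or if a joint passes its speed limit or range.

## Working session

There is one attempt and no reset: what is moved stays moved. The work goes in short steps, Python scripts to look and compute and a shell command to move; the robot and the scene stay as the last step left them, time stands still between calls to the robot, and variables do not carry over. Pictures are saved under pics/ and viewed, and the job is handed in when it is done.

```bash
mkdir -p pics; ls; cat > h.py <<'E'
import numpy as np,cv2
from rig import robot,snapshot,camera_model,masks_of,place_of
from scipy.spatial.transform import Rotation as Rn
def cam(name):
    m=camera_model(name); return m
def world(name,d,us,vs,st=None):
    m=camera_model(name); us=np.asarray(us,float);vs=np.asarray(vs,float)
    if name!='wrist':
        X=np.stack([(us-m['cx'])/m['fx']*d,(vs-m['cy'])/m['fy']*d,d],-1)
        return (X-np.array(m['t']))@np.array(m['R'])
    x=(us-m['cx'])/m['fx'];y=(vs-m['cy'])/m['fy'];r=np.hypot(x,y)+1e-9
    k=np.tan(r)/r
    X=np.stack([x*k*d,y*k*d,d],-1)
    H=np.array(m['hand_eye']);X=X@H[:3,:3].T+H[:3,3]
    R=Rn.from_quat(st['tool_rot']).as_matrix()
    return X@R.T+np.array(st['eef_pos'])
def cloud(name,d,st=None):
    v,u=np.mgrid[:420,:560]
    return world(name,d.astype(float),u,v,st)
def save(p,img,s=1):
    if s!=1: img=cv2.resize(img,None,fx=s,fy=s,interpolation=cv2.INTER_CUBIC)
    cv2.imwrite(p,img[:,:,::-1])
E
python3 - <<'E'
from h import *
s=robot.sense();print({k:np.round(v,3) if not isinstance(v,(float,int)) else v for k,v in s.items()}, robot.hold_point_z)
for c in ['scene','side','wrist']:
    st=robot.sense();p,d=snapshot(c);save(f'pics/{c}0.png',p);np.savez(f'pics/{c}0.npz',p=p,d=d,pos=st['eef_pos'],q=st['tool_rot'])
    m=camera_model(c);print(c,{k:np.round(v,2).tolist() for k,v in m.items()})
E
```

```text
pics
{'time_s': 0.0, 'qpos': array([-1.276,  0.616, -0.013,  1.425,  0.008,  1.103, -0.04 ]), 'qvel': array([ 0.   ,  0.001,  0.001,  0.   , -0.001, -0.   ,  0.001]), 'joint_efforts': array([ 1.0000e-03, -4.6923e+01,  2.5900e-01, -1.7103e+01,  1.0000e-02,
        1.0000e-02, -0.0000e+00]), 'eef_pos': array([204.705, 616.101, 230.109]), 'tool_rot': array([ 0.16 ,  0.987, -0.001, -0.   ]), 'contact_force': array([-0.473, -0.949,  0.309]), 'wrist_torque': array([ 0.029,  0.044, -0.029]), 'finger_gap': 85.2014374271617} 18.700000000000003
scene {'fx': 400.59, 'fy': 400.59, 'cx': 280.26, 'cy': 207.59, 'R': [[-0.65, 0.76, -0.01], [0.66, 0.56, -0.49], [-0.37, -0.33, -0.87]], 't': [351.36, -254.33, 1672.49]}
side {'fx': 452.9, 'fy': 452.9, 'cx': 280.52, 'cy': 212.06, 'R': [[-0.96, -0.28, 0.01], [-0.21, 0.72, -0.66], [0.17, -0.63, -0.75]], 't': [467.33, 233.66, 1590.13]}
wrist {'fx': 325.19, 'fy': 325.19, 'cx': 280.15, 'cy': 210.22, 'hand_eye': [[0.0, -0.97, -0.26, 64.64], [1.0, -0.0, 0.0, 0.38], [-0.0, -0.26, 0.97, -142.09], [0.0, 0.0, 0.0, 1.0]]}
```

View pics/scene0.png

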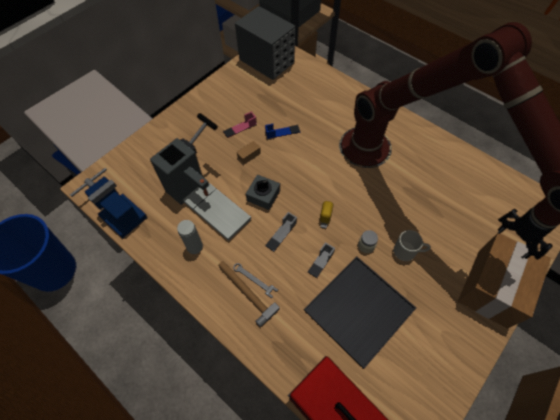

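View pics/side0.png

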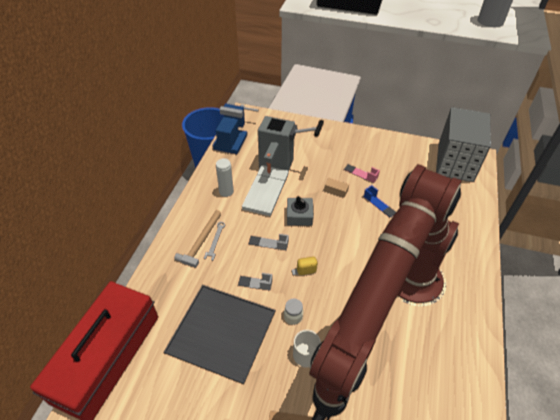

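View pics/wrist0.png

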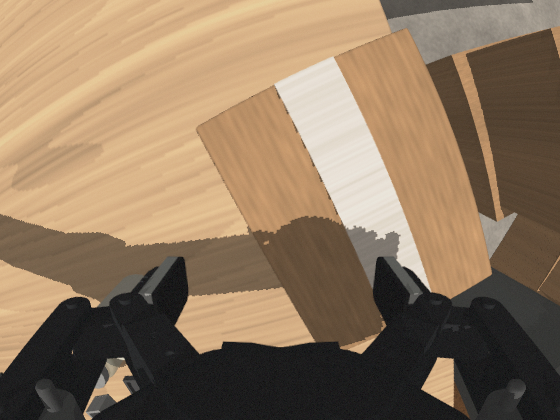

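```bash
python3 - <<'E'
from h import *
for c in ['scene','side']:
    p,d=snapshot(c);save(f'pics/{c}1.png',p);np.savez(f'pics/{c}1.npz',p=p,d=d)
    for n in ['long_bracket','mid_bracket','short_bracket','mid_bracket_end','mid_bracket_heel','short_bracket_heel','short_bracket_end','long_bracket_heel','long_bracket_end','welder','line_mid','electrode_tip','lever_grip','knob_grip','tray']:
        r=place_of(c,n)
        print(c,n,[(round(x['score'],2),np.round(x['xyz']).tolist()) for x in r[:4]])
    save(f'pics/crop_{c}1.png',(p[190:290,240:360] if c=='scene' else p[190:310,200:340]),5)
print(robot.sense()['time_s'])
E
```

```text
scene long_bracket [(0.47, [488.0, 173.0, 1.0])]
scene mid_bracket [(0.88, [208.0, -346.0, 3.0]), (0.81, [484.0, -10.0, 2.0]), (0.77, [214.0, -453.0, 2.0]), (0.18, [586.0, 183.0, -1.0])]
scene short_bracket [(0.82, [487.0, 173.0, 2.0])]
scene mid_bracket_end [(0.89, [338.0, -490.0, 4.0]), (0.55, [102.0, -269.0, 4.0])]
scene mid_bracket_heel [(0.88, [463.0, -10.0, -2.0]), (0.75, [225.0, -350.0, -0.0]), (0.74, [202.0, -448.0, -2.0])]
scene short_bracket_heel [(0.85, [470.0, 172.0, -2.0]), (0.59, [298.0, 378.0, 3.0]), (0.56, [371.0, 76.0, -0.0]), (0.43, [458.0, -158.0, 96.0])]
scene short_bracket_end [(0.9, [586.0, 185.0, -1.0]), (0.34, [731.0, 44.0, -1.0])]
scene long_bracket_heel [(0.74, [471.0, 173.0, -2.0])]
scene long_bracket_end [(0.21, [472.0, 173.0, -1.0])]
scene welder [(0.79, [622.0, -289.0, -1.0])]
scene line_mid [(0.64, [616.0, -311.0, 32.0])]
scene electrode_tip [(0.44, [619.0, -288.0, 73.0]), (0.23, [460.0, -417.0, 244.0])]
scene lever_grip [(0.7, [456.0, -415.0, 242.0]), (0.53, [606.0, 8.0, -4.0]), (0.53, [588.0, 186.0, -1.0])]
scene knob_grip [(0.69, [457.0, -157.0, 95.0
[... 391 characters left out ...]
ide mid_bracket_heel [(0.91, [460.0, -7.0, 0.0]), (0.71, [222.0, -355.0, -1.0]), (0.52, [201.0, -450.0, 2.0])]
side short_bracket_heel [(0.96, [468.0, 173.0, 2.0])]
side short_bracket_end [(0.97, [584.0, 186.0, -2.0]), (0.49, [778.0, -203.0, -1.0])]
side long_bracket_heel []
side long_bracket_end []
side welder [(0.81, [623.0, -290.0, 2.0]), (0.39, [776.0, 46.0, 1.0])]
side line_mid [(0.9, [622.0, -308.0, 32.0])]
side electrode_tip [(0.47, [617.0, -289.0, 76.0])]
side lever_grip [(0.68, [455.0, -422.0, 244.0]), (0.58, [780.0, -205.0, 2.0])]
side knob_grip [(0.55, [458.0, -161.0, 100.0]), (0.4, [619.0, -308.0, 31.0])]
side tray [(0.62, [572.0, 380.0, 1.0]), (0.16, [620.0, -295.0, 75.0])]
1.75
```

View pics/crop_scene1.png

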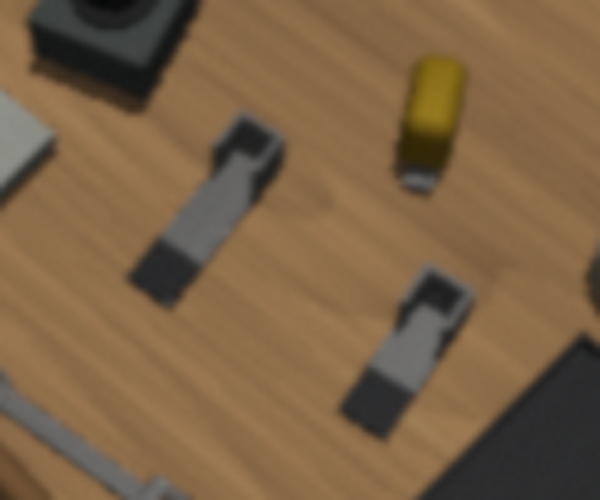

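View pics/crop_side1.png

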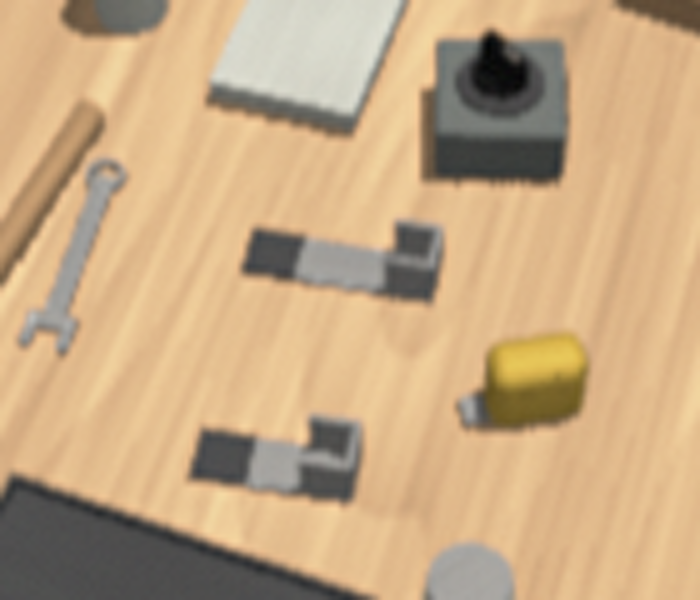

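```bash
cat > top.py <<'E'
from h import *
def topview(names,x0,x1,y0,y1,res,zmax=400):
    W=int((y1-y0)/res);H=int((x1-x0)/res)
    img=np.zeros((H,W,3),np.uint8);zb=np.full((H,W),-1e9)
    for f,c in names:
        a=np.load(f);P=cloud(c,a['d']);ok=(a['d']>0)&(P[...,2]<zmax)&(P[...,2]>-30)
        i=((x1-P[...,0])/res).astype(int);j=((y1-P[...,1])/res).astype(int)
        ok&=(i>=0)&(i<H)&(j>=0)&(j<W)
        for k in np.argwhere(ok):
            k=tuple(k);z=P[k][2]
            if z>zb[i[k],j[k]]: zb[i[k],j[k]]=z;img[i[k],j[k]]=a['p'][k]
    return img,zb
if __name__=='__main__':
    img,zb=topview([('pics/scene1.npz','scene'),('pics/side1.npz','side')],100,850,-500,600,2.5,330)
    img=cv2.resize(img,None,fx=1.8,fy=1.8,interpolation=cv2.INTER_NEAREST)
    for x in range(100,851,100):cv2.putText(img,str(x),(0,int((850-x)/2.5*1.8)),0,.35,(255,0,0),1);cv2.line(img,(0,int((850-x)/2.5*1.8)),(800,int((850-x)/2.5*1.8)),(255,0,0),1)
    for y in range(-500,601,100):cv2.putText(img,str(y),(int((600-y)/2.5*1.8),10),0,.35,(255,255,0),1);cv2.line(img,(int((600-y)/2.5*1.8),0),(int((600-y)/2.5*1.8),800),(255,255,0),1)
    save('pics/top1.png',img)
    a=np.load('pics/scene1.npz');P=cloud('scene',a['d']);print('table z',np.median(P[100:300,100:400,2]))
    for n in ['hammer','spray_can','mug','screw_jar','tape_measure','wrench','offcut']:
        for c in ['scene']:
            r=masks_of(c,n) if False else place_of('side',n)
            print(n,[(round(x['score'],2),np.round(x['xyz']).tolist()) for x in r[:2]])
E
python3 top.py
```

```text
table z 0.9089655282686493
hammer [(0.97, [780.0, 50.0, 1.0]), (0.56, [460.0, -6.0, 3.0])]
spray_can [(0.93, [780.0, -205.0, -0.0]), (0.32, [374.0, 80.0, 4.0])]
mug [(0.83, [304.0, 380.0, 1.0]), (0.38, [726.0, 39.0, 1.0])]
screw_jar [(0.86, [366.0, 261.0, 1.0])]
tape_measure [(0.74, [375.0, 80.0, 1.0]), (0.43, [574.0, 381.0, -2.0])]
wrench [(0.74, [725.0, 41.0, 3.0]), (0.53, [303.0, 380.0, 0.0])]
offcut [(0.59, [348.0, -336.0, -5.0])]
```

View pics/top1.png

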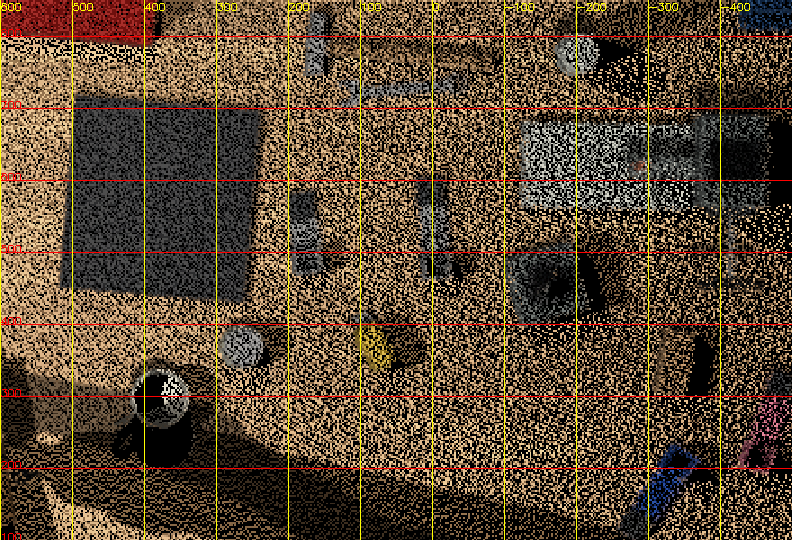

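```bash
cat > plan.py <<'E'
import sys
from h import *
# usage: plan.py x y z yaw_toolx_deg(bearing) grip_cm nrows_per_call_step
def plan(x,y,z,yaw,g,step=45,tilt=None):
    s=robot.sense();p=np.array(s['eef_pos']);R=Rn.from_quat(s['tool_rot'])
    a=np.radians(yaw);tx=np.array([np.cos(a),np.sin(a),0]);tz=np.array([0,0,-1.]);ty=np.cross(tz,tx)
    Rt=Rn.from_matrix(np.stack([tx,ty,tz],1))
    D=np.array([x,y,z])-p;rv=(R.inv()*Rt).as_rotvec(degrees=True)
    n=max(int(np.ceil(np.linalg.norm(D)/step)),int(np.ceil(np.linalg.norm(rv)/8)),1)
    print('at',np.round(p,1),'bearing',np.round(np.degrees(np.arctan2(*R.as_matrix()[[1,0],0])),2),'D',np.round(D,1),'rv',np.round(rv,2),'n',n,'gap',round(s['finger_gap'],1),'t',round(s['time_s'],2),'q7',np.round(s['qpos'],2)[[0,6]],'F',np.round(s['contact_force'],1))
    r=rv/n;Rc=R;rows=[]
    for i in range(n):
        d=Rc.inv().apply(D/n)/10
        rows.append(' '.join('%g'%v for v in list(np.round(d,2))+list(np.round(r,2)))+' %g'%g);Rc=Rc*Rn.from_rotvec(r,degrees=True)
    for i in range(0,n,8):print(' ; '.join(rows[i:i+8]+['0 0 0 0 0 0 %g'%g]*(8-len(rows[i:i+8]))))
v=list(map(float,sys.argv[1:]));plan(*v)
E
python3 plan.py 480 -9 260 186 8.5
```

```text
at [204.9 616.8 231.3] bearing 161.62 D [ 275.1 -625.8   28.7] rv [ -0.    -0.   -24.38] n 16 gap 85.5 t 2.1 q7 [-1.28 -0.04] F [ 0.  -0.1  0. ]
-2.86 -3.17 -0.18 -0 -0 -1.52 8.5 ; -2.78 -3.25 -0.18 -0 -0 -1.52 8.5 ; -2.69 -3.32 -0.18 -0 -0 -1.52 8.5 ; -2.6 -3.39 -0.18 -0 -0 -1.52 8.5 ; -2.51 -3.46 -0.18 -0 -0 -1.52 8.5 ; -2.42 -3.52 -0.18 -0 -0 -1.52 8.5 ; -2.32 -3.58 -0.18 -0 -0 -1.52 8.5 ; -2.23 -3.65 -0.18 -0 -0 -1.52 8.5
-2.13 -3.7 -0.18 -0 -0 -1.52 8.5 ; -2.03 -3.76 -0.18 -0 -0 -1.52 8.5 ; -1.93 -3.81 -0.18 -0 -0 -1.52 8.5 ; -1.83 -3.86 -0.18 -0 -0 -1.52 8.5 ; -1.73 -3.91 -0.18 -0 -0 -1.52 8.5 ; -1.62 -3.95 -0.18 -0 -0 -1.52 8.5 ; -1.52 -3.99 -0.18 -0 -0 -1.52 8.5 ; -1.41 -4.03 -0.18 -0 -0 -1.52 8.5
```

```bash
python3 -m pendant '-2.9 -3.2 -0.2 0 0 -1.5 8.5; -2.8 -3.2 -0.2 0 0 -1.5 8.5; -2.7 -3.3 -0.2 0 0 -1.5 8.5; -2.6 -3.4 -0.2 0 0 -1.5 8.5; -2.5 -3.5 -0.2 0 0 -1.5 8.5; -2.4 -3.5 -0.2 0 0 -1.5 8.5; -2.3 -3.6 -0.2 0 0 -1.5 8.5; -2.2 -3.6 -0.2 0 0 -1.5 8.5'; python3 plan.py 480 -9 260 186 8.5
```

```text
time_s: 2.9
eef_pos: [342.4, 302.4, 247.7]
tool_rot: [0.055, 0.998, 0.0, 0.0]
contact_force: [0.2, 0.4, 0.3]
finger_gap: 84.8
at [342.4 302.4 247.7] bearing 173.69 D [ 137.6 -311.4   12.3] rv [  0.03   0.04 -12.31] n 8 gap 84.8 t 2.9 q7 [-0.75  0.68] F [0.2 0.4 0.3]
-2.14 -3.68 -0.15 0 0.01 -1.54 8.5 ; -2.04 -3.74 -0.15 0 0.01 -1.54 8.5 ; -1.94 -3.79 -0.15 0 0.01 -1.54 8.5 ; -1.83 -3.84 -0.15 0 0.01 -1.54 8.5 ; -1.73 -3.89 -0.15 0 0.01 -1.54 8.5 ; -1.63 -3.93 -0.15 0 0.01 -1.54 8.5 ; -1.52 -3.97 -0.15 0 0.01 -1.54 8.5 ; -1.41 -4.01 -0.15 0 0.01 -1.54 8.5
```

```bash
python3 -m pendant '-2.1 -3.7 -0.2 0 0 -1.5 8.5; -2.0 -3.7 -0.2 0 0 -1.5 8.5; -1.9 -3.8 -0.2 0 0 -1.5 8.5; -1.8 -3.8 -0.2 0 0 -1.5 8.5; -1.7 -3.9 -0.1 0 0 -1.5 8.5; -1.6 -3.9 -0.1 0 0 -1.5 8.5; -1.5 -4.0 -0.1 0 0 -1.5 8.5; -1.4 -4 -0.1 0 0 -1.5 8.5'; python3 - <<'E'
from h import *
st=robot.sense();p,d=snapshot('wrist');save('pics/w1.png',p);np.savez('pics/w1.npz',p=p,d=d,pos=st['eef_pos'],q=st['tool_rot'])
for n in ['mid_bracket','mid_bracket_end','mid_bracket_heel']: print(n,[(round(x['score'],2),np.round(x['xyz'],1).tolist()) for x in place_of('wrist',n)[:3]])
E
```

```text
time_s: 3.7
eef_pos: [476.6, -8.9, 259.7]
tool_rot: [-0.05, 0.999, 0.0, 0.0]
contact_force: [1.0, -0.5, 0.9]
finger_gap: 84.8
mid_bracket [(0.85, [477.8, -5.9, 4.0]), (0.79, [210.4, -450.6, 1.6])]
mid_bracket_end [(0.89, [605.6, 5.7, 1.2]), (0.73, [294.7, 377.8, 1.2]), (0.7, [487.9, 169.6, 2.0])]
mid_bracket_heel [(0.72, [464.0, -5.2, 3.3]), (0.23, [479.6, -3.7, 1.7])]
```

View pics/w1.png

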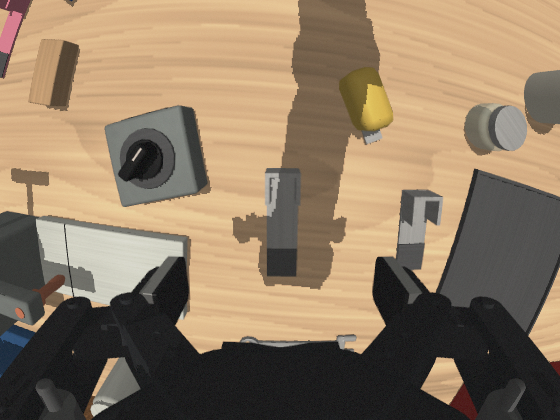

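```bash
cat > fit.py <<'E'
from h import *
def bracket(P,d,cx,cy,L,zb=0,r=None,pr=True):
    # P cloud; returns origin and yaw via minAreaRect of foot+heel points
    ok=(d>0)&(np.hypot(P[...,0]-cx,P[...,1]-cy)<(r or L*0.62))&(P[...,2]>zb+2.5)&(P[...,2]<zb+58)
    q=P[ok]
    hi=q[q[:,2]>zb+35]
    rc=cv2.minAreaRect(q[:,:2].astype(np.float32)); rh=cv2.minAreaRect(hi[:,:2].astype(np.float32))
    print('all rect',np.round(rc[0],1),np.round(rc[1],1),round(rc[2],2),'heel rect',np.round(rh[0],1),np.round(rh[1],1),round(rh[2],2),len(q),len(hi),'ztop',round(np.percentile(hi[:,2],90),1))
    a=np.radians(rc[2]); 
    if rc[1][0]<rc[1][1]: a+=np.pi/2
    ax=np.array([np.cos(a),np.sin(a)])
    if ax@(np.array(rc[0])-np.array(rh[0]))<0: ax=-ax
    c=np.array(rc[0]);o=c-ax*(L/2-17);print('origin',np.round(o,1),'yaw',round(np.degrees(np.arctan2(ax[1],ax[0])),2),'end',np.round(c+ax*L/2,1))
    return o,ax
if __name__=='__main__':
    a=np.load('pics/w1.npz');st={'eef_pos':a['pos'],'tool_rot':a['q']}
    P=cloud('wrist',a['d'],st)
    print('table',np.median(P[60:100,200:280,2]))
    bracket(P,a['d'],540,0,145)
    bracket(P,a['d'],528,178,115)
    for c in ['scene','side']:
        b=np.load(f'pics/{c}1.npz');Q=cloud(c,b['d']);bracket(Q,b['d'],540,0,145);bracket(Q,b['d'],528,178,115)
E
python3 fit.py
```

```text
table -0.5510843999841768
all rect [536.4  -0.6] [114.6 141.5] 60.49 heel rect [483.   -5.2] [37.3 40. ] 5.22 3506 495 ztop 45.5
origin [488.1  26.8] yaw -29.51 end [599.5 -36.3]
all rect [527.5 195.8] [115.7  77.7] 6.93 heel rect [490.9 173.5] [38.  41.5] 5.72 2475 523 ztop 45.4
origin [487.3 190.9] yaw 6.93 end [584.6 202.8]
all rect [ 5.42e+02 -3.00e-01] [169.3 176.1] 16.01 heel rect [479.   -5.2] [37.  42.2] 3.1 634 60 ztop 47.6
origin [526.7  53. ] yaw -73.99 end [562. -70.]
all rect [531.6 177.7] [135.5 130.1] 88.88 heel rect [486.6 172.9] [39.2 40.8] 6.03 488 59 ztop 47.8
origin [530.8 137.2] yaw 88.88 end [532.7 235.2]
all rect [5.39e+02 4.00e-01] [174.9 173.6] 79.43 heel rect [480.4  -5. ] [35.  50.3] 5.38 601 66 ztop 48.0
origin [528.8 -54.2] yaw 79.43 end [552.3  71.7]
all rect [528.7 177.7] [135.8 134.8] 68.78 heel rect [488.4 172.2] [35.4 44.4] 7.82 520 73 ztop 47.7
origin [514.1 140. ] yaw 68.78 end [549.6 231.3]
```

```bash
python3 plan.py 482 -5.3 10 185.2 8.5
```

```text
at [476.   -8.1 259.3] bearing -174.55 D [   6.     2.8 -249.3] rv [ 0.01 -0.01  0.25] n 6 gap 85.0 t 3.9 q7 [-0.09  1.67] F [-0.5  1.2 -0.5]
-0.1 0.04 4.16 0 -0 0.04 8.5 ; -0.1 0.04 4.16 0 -0 0.04 8.5 ; -0.1 0.04 4.16 0 -0 0.04 8.5 ; -0.1 0.04 4.16 0 -0 0.04 8.5 ; -0.1 0.04 4.16 0 -0 0.04 8.5 ; -0.1 0.04 4.16 0 -0 0.04 8.5 ; 0 0 0 0 0 0 8.5 ; 0 0 0 0 0 0 8.5
```

```bash
python3 -m pendant '-0.6 0.2 4.0 0 0 0.2 8.5; 0 0 4.2 0 0 0 8.5; 0 0 4.2 0 0 0 8.5; 0 0 4.2 0 0 0 8.5; 0 0 4.2 0 0 0 8.5; 0 0 3.5 0 0 0 8.5; 0 0 0 0 0 0 8.5; 0 0 0 0 0 0 8.5'; python3 plan.py 482 -5.3 10 185.2 8.5
```

```text
time_s: 4.7
eef_pos: [481.6, -3.3, 16.6]
tool_rot: [-0.048, 0.999, 0.0, -0.0]
contact_force: [0.7, -0.5, 0.1]
finger_gap: 85.0
at [481.6  -3.3  16.6] bearing -174.46 D [ 0.4 -2.  -6.6] rv [ 0.05 -0.04  0.34] n 1 gap 85.0 t 4.7 q7 [-0.06  1.7 ] F [ 0.7 -0.5  0.1]
-0.02 -0.2 0.66 0.05 -0.04 0.34 8.5 ; 0 0 0 0 0 0 8.5 ; 0 0 0 0 0 0 8.5 ; 0 0 0 0 0 0 8.5 ; 0 0 0 0 0 0 8.5 ; 0 0 0 0 0 0 8.5 ; 0 0 0 0 0 0 8.5 ; 0 0 0 0 0 0 8.5
```

```bash
python3 -m pendant '0 -0.2 0.6 0 0 0.3 8.5; 0 0 0 0 0 0 3; 0 0 0 0 0 0 3; 0 0 0 0 0 0 3; 0 0 0 0 0 0 3; 0 0 0 0 0 0 3; 0 0 0 0 0 0 3; 0 0 0 0 0 0 3';python3 - <<'E'
from h import *
st=robot.sense();p,d=snapshot('wrist');save('pics/w2.png',p);print(st['contact_force'],st['finger_gap'])
E
```

```text
time_s: 5.5
eef_pos: [482.6, -6.7, 11.4]
tool_rot: [-0.045, 0.999, 0.0, 0.001]
contact_force: [-1.4, -0.6, 6.3]
finger_gap: 39.4
[-1.42824671 -0.62181482  6.30829889] 39.40914163127856
```

View pics/w2.png

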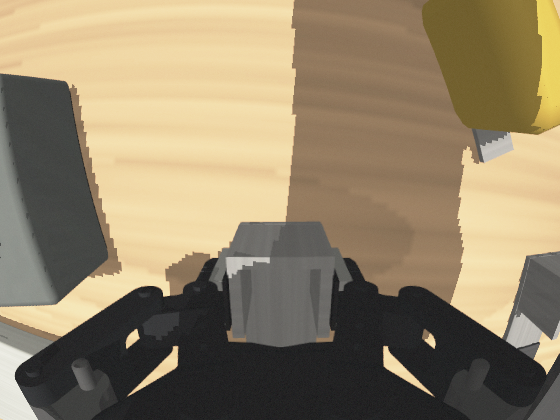

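```bash
python3 - <<'E'
from h import *
def edge(pts,fit_along,side,lo,hi,w=6):
    # extreme in coordinate 1-fit_along per bin along
    o=1-fit_along;res=[]
    for b in np.arange(lo,hi,w):
        s=pts[(pts[:,fit_along]>=b)&(pts[:,fit_along]<b+w)]
        if len(s)<4: continue
        res.append((b+w/2,np.max(s[:,o]) if side>0 else np.min(s[:,o])))
    res=np.array(res)
    k=np.polyfit(res[:,0],res[:,1],1)
    for _ in range(3):
        e=np.abs(np.polyval(k,res[:,0])-res[:,1]);g=e<3;k=np.polyfit(res[g,0],res[g,1],1)
    return k,g.sum(),len(g)
for f,c in [('w1','wrist'),('scene1','scene'),('side1','side')]:
    a=np.load(f'pics/{f}.npz');st={'eef_pos':a['pos'],'tool_rot':a['q']} if c=='wrist' else None
    P=cloud(c,a['d'],st);m=(a['d']>0)&(np.abs(P[...,2]-30)<4)&(P[...,0]>530)&(P[...,0]<710)&(P[...,1]>-350)&(P[...,1]<-100)
    q=P[m];print(c,len(q),np.median(q[:,2]))
    k1,*n1=edge(q,1,1,-270,-135);k2,*n2=edge(q,1,-1,-270,-135);k3,*n3=edge(q,0,1,570,675)
    xc=(np.polyval(k1,-200)+np.polyval(k2,-200))/2
    print(' x edges at y=-200',np.polyval(k1,-200),np.polyval(k2,-200),'slopes deg',np.degrees([k1[0],k2[0]]),n1,n2,' y end at 620',np.polyval(k3,620),np.degrees(k3[0]),n3)
    img=a['p']
E
```

```text
wrist 7234 29.534441168685348
 x edges at y=-200 639.875755318197 563.1132652080794 slopes deg [-48.33113298   0.80255083] [np.int64(12), 23] [np.int64(23), 23]  y end at 620 -166.29699323252254 -40.00317601137839 [np.int64(3), 18]
scene 1372 29.951972081836725
 x edges at y=-200 678.2704840752099 560.298588844654 slopes deg [1.20781818 1.38513561] [np.int64(21), 23] [np.int64(22), 23]  y end at 620 -124.82570081004673 -1.329986985574257 [np.int64(18), 18]
side 967 29.92216799486495
 x edges at y=-200 676.9833682123983 563.1951992071283 slopes deg [-2.30796344  1.18114314] [np.int64(13), 23] [np.int64(21), 23]  y end at 620 -124.74097429428474 -1.4220128187380505 [np.int64(10), 18]
```

```bash
python3 -m pendant '0 0 -4 0 0 0 3; 0 0 -4.5 0 0 0 3; 0 0 -4.5 0 0 0 3; -1 0 -4.5 0 0 0 3; -4 2 -2 0 0 0 3; -3 3 0 0 0 0 3; 0 0 0 0 0 0 3; 0 0 0 0 0 0 3';python3 - <<'E'
from h import *
st=robot.sense();p,d=snapshot('wrist');save('pics/w3.png',p);np.savez('pics/w3.npz',p=p,d=d,pos=st['eef_pos'],q=st['tool_rot']);print(st['contact_force'],st['finger_gap'])
E
python3 plan.py 621 -136.8 170 88.7 3
```

```text
time_s: 6.35
eef_pos: [556.1, 51.4, 204.4]
tool_rot: [-0.046, 0.999, 0.0, -0.001]
contact_force: [-0.1, -0.2, -2.0]
finger_gap: 39.4
[-0.13558299 -0.23692205 -2.01996973] 39.40402158295241
at [555.6  49.8 204.3] bearing -174.86 D [  65.4 -186.6  -34.3] rv [-0.2  -0.12 96.44] n 13 gap 39.6 t 6.4 q7 [-0.18  1.58] F [-0.9 -0.5 -2.8]
-0.37 -1.47 0.26 -0.02 -0.01 7.42 3 ; -0.56 -1.41 0.26 -0.02 -0.01 7.42 3 ; -0.74 -1.33 0.26 -0.02 -0.01 7.42 3 ; -0.9 -1.22 0.26 -0.02 -0.01 7.42 3 ; -1.05 -1.1 0.26 -0.02 -0.01 7.42 3 ; -1.19 -0.95 0.26 -0.02 -0.01 7.42 3 ; -1.3 -0.79 0.26 -0.02 -0.01 7.42 3 ; -1.39 -0.62 0.26 -0.02 -0.01 7.42 3
-1.46 -0.43 0.26 -0.02 -0.01 7.42 3 ; -1.5 -0.24 0.26 -0.02 -0.01 7.42 3 ; -1.52 -0.04 0.26 -0.02 -0.01 7.42 3 ; -1.51 0.15 0.26 -0.02 -0.01 7.42 3 ; -1.48 0.35 0.26 -0.02 -0.01 7.42 3 ; 0 0 0 0 0 0 3 ; 0 0 0 0 0 0 3 ; 0 0 0 0 0 0 3
```

View pics/w3.png

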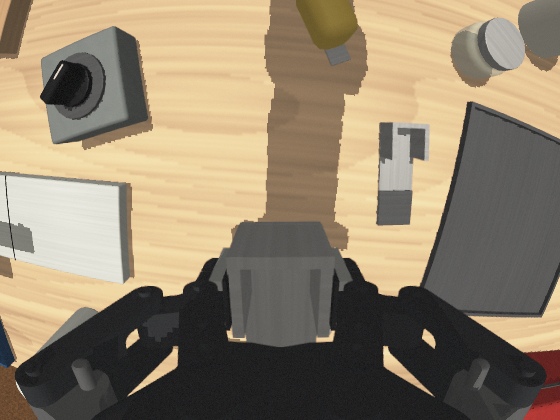

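```bash
cat > bed.py <<'E'
from h import *
import sys
a=np.load(sys.argv[1]);st={'eef_pos':a['pos'],'tool_rot':a['q']};d=a['d'];P=cloud('wrist',d,st)
m=(d>0)&(np.abs(P[...,2]-30)<5)&(P[...,0]>540)&(P[...,0]<700)&(P[...,1]>-330)&(P[...,1]<-100)
# depth edges; connected comp
m=cv2.morphologyEx(m.astype(np.uint8),cv2.MORPH_OPEN,np.ones((3,3)))
n,l,s,_=cv2.connectedComponentsWithStats(m);i=1+np.argmax(s[1:,4]);m=l==i
q=P[m];print(len(q),np.median(q[:,2]))
for lo in range(-320,-120,20):
    t=q[(q[:,1]>=lo)&(q[:,1]<lo+20)]
    if len(t)>20: print(lo+10,np.round([t[:,0].min(),t[:,0].max()],1),end=' | ')
print()
for lo in range(560,690,15):
    t=q[(q[:,0]>=lo)&(q[:,0]<lo+15)]
    if len(t)>20: print(lo+7,np.round(t[:,1].max(),1),end=' | ')
g=cv2.cvtColor(a['p'],cv2.COLOR_RGB2GRAY);dark=m&(g<75)
print('\ndark',[np.round(v,1).tolist() for v in P[dark][::6]])
E
python3 bed.py pics/w3.npz; python3 bed.py pics/w1.npz
```

```text
10876 29.436288586217657
-310 [561.3 680.5] | -290 [561.5 681.7] | -270 [561.6 681.9] | -250 [562.2 682.2] | -230 [562.5 682.4] | -210 [563. 683.] | -190 [563.  683.3] | -170 [563.5 683.5] | -150 [563.9 684. ] | -130 [564.  683.9] | 
567 -122.6 | 582 -122.7 | 597 -122.8 | 612 -123.3 | 627 -123.9 | 642 -123.6 | 657 -124.3 | 672 -123.7 | 687 -125.0 | 
dark [[562.7, -307.7, 29.8], [581.5, -308.2, 29.5], [594.9, -307.5, 30.1], [610.5, -309.3, 28.9], [622.6, -308.0, 30.3], [631.5, -308.9, 29.1], [640.0, -309.9, 30.0], [649.1, -310.6, 29.2], [658.9, -309.9, 30.2], [672.3, -309.0, 30.2]]
6640 29.542008984940765
-310 [560.4 681. ] | -290 [561.3 678.3] | -270 [561.2 681.8] | -250 [562.1 681.7] | -230 [562.7 671.6] | -210 [563.1 655.9] | -190 [563.1 644.8] | -170 [563.4 620.4] | -150 [563.4 602.7] | -130 [564.1 586.7] | 
567 -123.0 | 582 -123.4 | 597 -147.7 | 612 -163.8 | 627 -179.8 | 642 -192.2 | 657 -203.0 | 672 -234.6 | 
dark [[562.2, -308.1, 29.3], [577.2, -307.9, 29.7], [591.1, -308.1, 29.5], [606.5, -307.9, 30.4], [625.3, -310.2, 28.9], [632.3, -308.1, 30.9], [642.7, -308.6, 30.2], [653.2, -308.8, 29.9], [662.1, -309.0, 29.3], [677.8, -309.6, 30.2]]
```

```bash
python3 -m pendant '-0.4 -1.5 0.2 0 0 7.4 3; -0.6 -1.4 0.2 0 0 7.4 3; -0.8 -1.3 0.2 0 0 7.4 3; -0.9 -1.2 0.2 0 0 7.4 3; -1.1 -1.1 0.2 0 0 7.4 3; -1.2 -1 0.2 0 0 7.4 3; -1.3 -0.8 0.2 0 0 7.4 3; -1.4 -0.6 0.2 0 0 7.4 3'
python3 plan.py 623.9 -135.7 170 89.1 3
```

```text
time_s: 7.2
eef_pos: [597.7, -66.9, 188.7]
tool_rot: [0.458, 0.889, -0.001, -0.001]
contact_force: [-0.1, 0.3, -1.7]
finger_gap: 39.4
at [597.7 -66.9 188.7] bearing 125.46 D [ 26.2 -68.8 -18.7] rv [-0.15 -0.04 36.36] n 5 gap 39.4 t 7.2 q7 [-0.15  0.92] F [-0.1  0.3 -1.7]
-1.42 -0.37 0.37 -0.03 -0.01 7.27 3 ; -1.46 -0.19 0.37 -0.03 -0.01 7.27 3 ; -1.47 -0 0.37 -0.03 -0.01 7.27 3 ; -1.46 0.19 0.37 -0.03 -0.01 7.27 3 ; -1.42 0.37 0.37 -0.03 -0.01 7.27 3 ; 0 0 0 0 0 0 3 ; 0 0 0 0 0 0 3 ; 0 0 0 0 0 0 3
```

```bash
python3 -m pendant '-1.4 -0.4 0.4 0 0 7.3 3; -1.4 -0.2 0.4 0 0 7.3 3; -1.5 0 0.4 0 0 7.3 3; -1.5 0.2 0.4 0 0 7.3 3; -1.4 0.3 0.4 0 0 7.2 3; 0 0 0 0 0 0 3; 0 0 0 0 0 0 3; 0 0 0 0 0 0 3'
python3 plan.py 623.9 -135.7 55 89.1 3
```

```text
time_s: 8.0
eef_pos: [624.4, -132.5, 169.3]
tool_rot: [0.709, 0.705, 0.0, -0.001]
contact_force: [0.4, 0.4, -2.4]
finger_gap: 39.2
at [ 624.4 -132.5  169.3] bearing 89.65 D [  -0.5   -3.2 -114.3] rv [-0.03 -0.09  0.55] n 3 gap 39.2 t 8.0 q7 [-0.12  0.51] F [ 0.4  0.4 -2.4]
-0.11 -0.01 3.81 -0.01 -0.03 0.18 3 ; -0.11 -0.01 3.81 -0.01 -0.03 0.18 3 ; -0.11 -0.01 3.81 -0.01 -0.03 0.18 3 ; 0 0 0 0 0 0 3 ; 0 0 0 0 0 0 3 ; 0 0 0 0 0 0 3 ; 0 0 0 0 0 0 3 ; 0 0 0 0 0 0 3
```

```bash
python3 -m pendant '-0.1 0 3.8 0 0 0.2 3; -0.1 0 3.8 0 0 0.2 3; -0.1 0 3.6 0 0 0.1 3; 0 0 0.6 0 0 0 3; 0 0 0.4 0 0 0 3; 0 0 0.2 0 0 0 3; 0 0 0 0 0 0 3; 0 0 0 0 0 0 3'
python3 plan.py 623.2 -180.7 41.4 89.1 3
```

```text
time_s: 8.8
eef_pos: [625.9, -136.8, 47.1]
tool_rot: [0.713, 0.701, 0.001, 0.001]
contact_force: [-1.8, -0.2, -2.4]
finger_gap: 39.2
at [ 625.9 -136.8   47.1] bearing 89.04 D [ -2.7 -43.9  -5.7] rv [ 0.17  0.04 -0.06] n 1 gap 39.2 t 8.8 q7 [-0.07  0.58] F [-1.8 -0.2 -2.4]
-4.4 -0.2 0.57 0.17 0.04 -0.06 3 ; 0 0 0 0 0 0 3 ; 0 0 0 0 0 0 3 ; 0 0 0 0 0 0 3 ; 0 0 0 0 0 0 3 ; 0 0 0 0 0 0 3 ; 0 0 0 0 0 0 3 ; 0 0 0 0 0 0 3
```

```bash
python3 -m pendant '0 -0.2 0.3 0 0 0 3; 0 0 0.2 0 0 0 3; 0 0 0 0 0 0 3; -0.8 0 0 0 0 0 3; -1 0 0 0 0 0 3; -1 0 0 0 0 0 3; -1 0 0 0 0 0 3; 0 0 0 0 0 0 3'
python3 plan.py 623.2 -180.7 41.4 89.1 3
python3 - <<'E'
from h import *
for c in ['scene','side']:
    p,d=snapshot(c);save(f'pics/{c}2.png',p);np.savez(f'pics/{c}2.npz',p=p,d=d)
    save(f'pics/c_{c}2.png',(p[130:260,130:290] if c=='scene' else p[100:230,210:340]),4)
E
```

```text
time_s: 9.6
eef_pos: [623.1, -176.9, 41.5]
tool_rot: [0.714, 0.7, 0.0, 0.002]
contact_force: [-0.6, 0.0, 5.0]
finger_gap: 39.5
at [ 623.1 -176.9   41.5] bearing 88.93 D [ 0.1 -3.8 -0.1] rv [ 0.18  0.14 -0.17] n 1 gap 39.5 t 9.6 q7 [-0.    0.63] F [-0.6  0.   5. ]
-0.38 0.01 0.01 0.18 0.14 -0.17 3 ; 0 0 0 0 0 0 3 ; 0 0 0 0 0 0 3 ; 0 0 0 0 0 0 3 ; 0 0 0 0 0 0 3 ; 0 0 0 0 0 0 3 ; 0 0 0 0 0 0 3 ; 0 0 0 0 0 0 3
```

View pics/c_scene2.png

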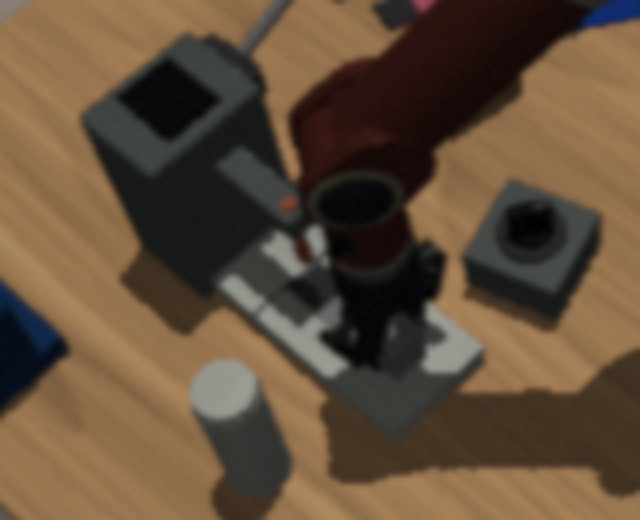

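View pics/c_side2.png

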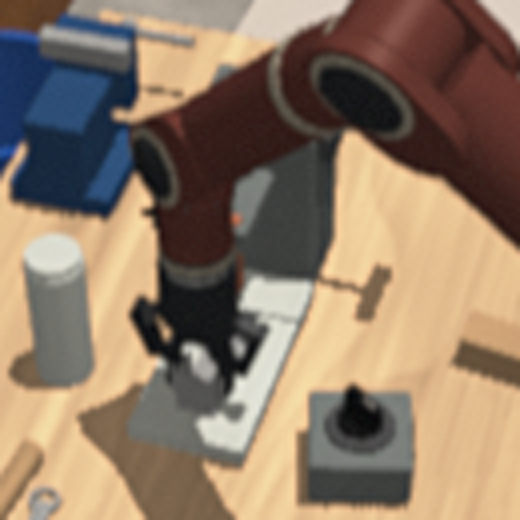

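```bash
python3 -m pendant '-0.2 0 0 0 0 0 3; -0.2 0 0 0 0 0 3; 0 0 0 0 0 0 3; 0 0 0 0 0 0 8.5; 0 0 0 0 0 0 8.5; 0 0 0 0 0 0 8.5; 0 0 0 0 0 0 8.5; 0 0 0 0 0 0 8.5'
python3 -m pendant '0 0 -3 0 0 0 8.5; 0 0 -4.5 0 0 0 8.5; 2 0 -4.5 0 0 0 8.5; 4 0 -4.5 0 0 0 8.5; 4.5 0 -2 0 0 0 8.5; 4.5 0 0 0 0 0 8.5; 0 0 0 0 0 0 8.5; 0 0 0 0 0 0 8.5'
python3 - <<'E'
from h import *
for c in ['scene','side']:
    p,d=snapshot(c);save(f'pics/{c}3.png',p);np.savez(f'pics/{c}3.npz',p=p,d=d)
    save(f'pics/c_{c}3.png',(p[130:260,130:290] if c=='scene' else p[100:230,210:340]),4)
E
```

```text
time_s: 10.5
eef_pos: [621.8, -178.7, 40.0]
tool_rot: [0.713, 0.701, -0.0, -0.0]
contact_force: [-0.2, 0.0, -0.1]
finger_gap: 85.3
time_s: 11.3
eef_pos: [624.5, -33.2, 217.4]
tool_rot: [0.712, 0.702, -0.0, -0.0]
contact_force: [0.2, -0.2, -0.3]
finger_gap: 85.2
```

View pics/c_scene3.png

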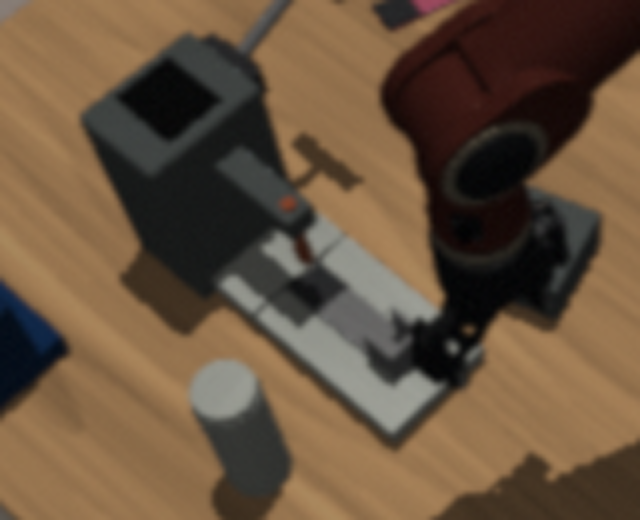

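View pics/c_side3.png

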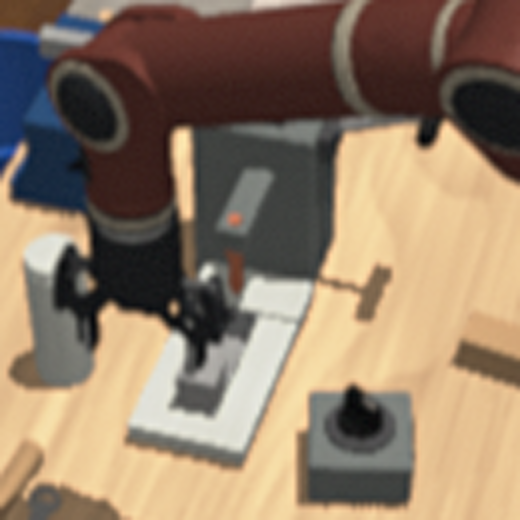

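```bash
python3 plan.py 590 -200 260 180 8.5
```

```text
at [624.1 -37.  217.5] bearing 88.91 D [ -34.1 -163.    42.5] rv [-1.000e-01  4.000e-02 -9.109e+01] n 12 gap 84.8 t 11.4 q7 [-0.3   0.33] F [-0.7  0.1  1.5]
-1.36 -0.26 -0.35 -0.01 0 -7.59 8.5 ; -1.32 -0.44 -0.35 -0.01 0 -7.59 8.5 ; -1.25 -0.61 -0.35 -0.01 0 -7.59 8.5 ; -1.16 -0.77 -0.35 -0.01 0 -7.59 8.5 ; -1.05 -0.91 -0.35 -0.01 0 -7.59 8.5 ; -0.92 -1.04 -0.35 -0.01 0 -7.59 8.5 ; -0.77 -1.15 -0.35 -0.01 0 -7.59 8.5 ; -0.61 -1.25 -0.35 -0.01 0 -7.59 8.5
-0.44 -1.32 -0.35 -0.01 0 -7.59 8.5 ; -0.26 -1.36 -0.35 -0.01 0 -7.59 8.5 ; -0.08 -1.39 -0.35 -0.01 0 -7.59 8.5 ; 0.1 -1.38 -0.35 -0.01 0 -7.59 8.5 ; 0 0 0 0 0 0 8.5 ; 0 0 0 0 0 0 8.5 ; 0 0 0 0 0 0 8.5 ; 0 0 0 0 0 0 8.5
```

```bash
python3 -m pendant '-1.4 -0.3 -0.4 0 0 -7.6 8.5; -1.3 -0.4 -0.4 0 0 -7.6 8.5; -1.2 -0.6 -0.4 0 0 -7.6 8.5; -1.2 -0.8 -0.4 0 0 -7.6 8.5; -1 -0.9 -0.4 0 0 -7.6 8.5; -0.9 -1 -0.4 0 0 -7.6 8.5; -0.8 -1.2 -0.3 0 0 -7.6 8.5; -0.6 -1.2 -0.3 0 0 -7.6 8.5'
python3 -m pendant '-0.4 -1.3 -0.3 0 0 -7.6 8.5; -0.3 -1.4 -0.3 0 0 -7.6 8.5; -0.1 -1.4 -0.3 0 0 -7.6 8.5; 0.1 -1.4 -0.3 0 0 -7.6 8.5; 0 0 0 0 0 0 8.5; 0 0 0 0 0 0 8.5; 0 0 0 0 0 0 8.5; 0 0 0 0 0 0 8.5'
python3 - <<'E'
from h import *
st=robot.sense();p,d=snapshot('wrist');save('pics/w4.png',p);np.savez('pics/w4.npz',p=p,d=d,pos=st['eef_pos'],q=st['tool_rot']);print(st['eef_pos'])
E
```

```text
time_s: 12.2
eef_pos: [600.9, -147.0, 247.5]
tool_rot: [0.26, 0.966, -0.001, -0.0]
contact_force: [-0.2, -0.2, 0.5]
finger_gap: 84.9
time_s: 13.0
eef_pos: [591.0, -197.2, 259.4]
tool_rot: [-0.002, 1.0, 0.0, -0.0]
contact_force: [-0.1, 0.6, 0.1]
finger_gap: 85.2
[ 591.01162506 -197.20296995  259.35105486]
```

View pics/w4.png

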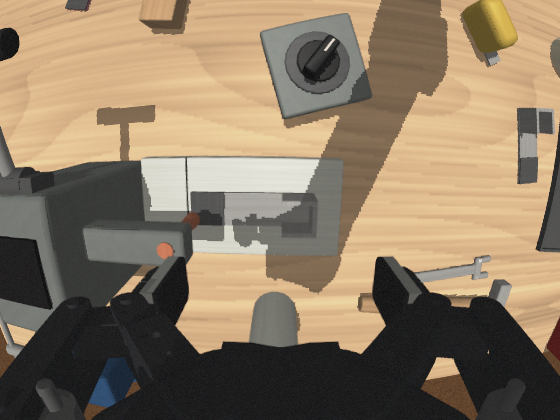

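```bash
cat > chk.py <<'E'
from h import *
import sys
a=np.load(sys.argv[1]);st={'eef_pos':a['pos'],'tool_rot':a['q']};P=cloud('wrist',a['d'],st)
u0,u1,v0,v1=[int(x) for x in sys.argv[2:6]]
save('pics/chkcrop.png',a['p'][v0:v1,u0:u1],float(sys.argv[6]))
z=P[v0:v1,u0:u1,2]
x=P[v0:v1,u0:u1]
d=a['d'][v0:v1,u0:u1]>0
# foot points (bed+5..+9) and bed
f=x[d&(z>33.8)&(z<42)];hl=x[d&(z>65)&(z<84)]
for lo in range(-320,-130,12):
    t=f[(f[:,1]>=lo)&(f[:,1]<lo+12)]
    if len(t)>6: print(lo+6,len(t),'x',np.round([t[:,0].min(),t[:,0].max()],1),'z',round(np.median(t[:,2]),1))
print('foot ymin by x:')
for lo in range(595,650,8):
    t=f[(f[:,0]>=lo)&(f[:,0]<lo+8)]
    if len(t)>3: print(lo+4,np.round(np.sort(t[:,1])[:3],1))
if len(hl)>5:
  r=cv2.minAreaRect(hl[:,:2].astype(np.float32));print('heel',np.round(r[0],1),np.round(r[1],1),round(r[2],2))
E
python3 chk.py pics/w4.npz 130 345 145 265 3.6; python3 bed.py pics/w4.npz
```

```text
-302 116 x [602.  626.9] z 36.6
-290 308 x [602.1 641.8] z 36.6
-278 328 x [602.2 642.9] z 36.6
-266 332 x [602.6 643. ] z 36.3
-254 291 x [602.7 643. ] z 34.7
-242 295 x [603.8 642.9] z 34.7
-230 292 x [603.8 642.9] z 34.8
-218 284 x [603.6 642.8] z 34.8
-206 320 x [603.8 642.8] z 34.7
-194 236 x [603.6 642.7] z 34.9
-182 186 x [603.6 639.4] z 35.0
-170 193 x [603.9 639.4] z 35.0
-158 34 x [604.1 639.2] z 35.7
foot ymin by x:
599 [-369.5 -369.4 -369.3]
607 [-369.6 -369.5 -369.4]
615 [-369.7 -369.5 -369.5]
623 [-370.2 -370.  -370. ]
631 [-369.5 -369.4 -369.2]
639 [-369.7 -369.2 -369. ]
heel [ 643.5 -264.7] [ 75.8 214.5] 1.6
11229 29.581555422810993
-310 [561.3 680.6] | -290 [561.7 681.2] | -270 [562.3 682.2] | -250 [562.7 682.1] | -230 [562.8 681.4] | -210 [562.9 682.7] | -190 [563.9 682.3] | -170 [563.8 682.2] | -150 [563.7 684. ] | -130 [565.4 683.9] | 
567 -124.6 | 582 -122.9 | 597 -123.5 | 612 -123.9 | 627 -124.2 | 642 -124.5 | 657 -124.8 | 672 -124.8 | 687 -125.1 | 
dark [[562.6, -307.4, 29.9], [571.0, -307.9, 29.6], [578.1, -308.2, 29.7], [585.2, -308.2, 30.7], [603.0, -265.7, 33.6], [610.7, -308.5, 30.8], [628.6, -310.1, 29.2]]
```

View pics/chkcrop.png

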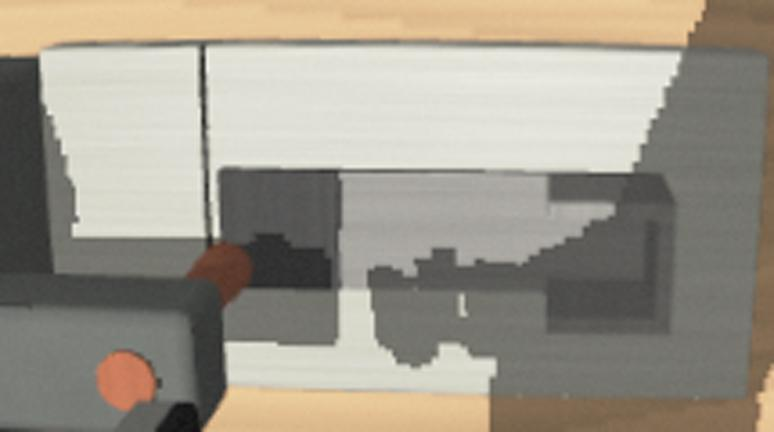

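```bash
cat > endgap.py <<'E'
from h import *
import sys
a=np.load(sys.argv[1]);st={'eef_pos':a['pos'],'tool_rot':a['q']};P=cloud('wrist',a['d'],st)
z=P[...,2];f=P[(a['d']>0)&(z>35.3)&(z<39)&(P[...,1]>-325)&(P[...,1]<-250)&(P[...,0]>595)&(P[...,0]<650)]
for lo in range(600,645,6):
    t=f[(f[:,0]>=lo)&(f[:,0]<lo+6)]
    if len(t)>3: print(lo+3,'end',np.round(np.sort(t[:,1])[:4],1),'doubler start',np.round(t[:,1].max(),1))
h=P[(a['d']>0)&(z>68)&(z<84)&(P[...,1]>-240)&(P[...,1]<-130)&(P[...,0]>595)&(P[...,0]<650)]
if len(h)>5:
    r=cv2.minAreaRect(h[:,:2].astype(np.float32));print('heel',np.round(r[0],1),np.round(r[1],1),round(r[2],2),'y',h[:,1].min(),h[:,1].max(),'z',np.median(h[:,2]))
E
python3 endgap.py pics/w4.npz
```

```text
603 end [-302.9 -302.8 -302.8 -302.6] doubler start -254.7
609 end [-303.2 -303.  -302.8 -302. ] doubler start -253.7
615 end [-302.3 -302.2 -302.2 -302.1] doubler start -250.3
621 end [-302.5 -302.4 -302.3 -302.1] doubler start -251.6
627 end [-303.  -302.9 -302.8 -301.6] doubler start -251.8
633 end [-294.4 -293.4 -293.3 -293.3] doubler start -250.9
639 end [-295.  -294.9 -294.  -293.8] doubler start -250.9
645 end [-275.1 -272.7 -271.5 -270.6] doubler start -264.6
heel [ 623.9 -176.4] [35.5 40.5] 88.68 y -194.54690453755694 -158.42499259223894 z 74.45013646511367
```

```bash
python3 plan.py 623.6 -176 130 89.1 8.5
```

```text
at [ 591.1 -197.2  259.4] bearing -179.74 D [  32.5   21.2 -129.4] rv [-0.000e+00 -4.000e-02  9.116e+01] n 12 gap 85.3 t 13.05 q7 [0.21 1.93] F [ 0.6 -0.6  0.5]
-0.27 0.18 1.08 -0 -0 7.6 8.5 ; -0.25 0.21 1.08 -0 -0 7.6 8.5 ; -0.22 0.24 1.08 -0 -0 7.6 8.5 ; -0.18 0.27 1.08 -0 -0 7.6 8.5 ; -0.15 0.29 1.08 -0 -0 7.6 8.5 ; -0.11 0.31 1.08 -0 -0 7.6 8.5 ; -0.07 0.32 1.08 -0 -0 7.6 8.5 ; -0.02 0.32 1.08 -0 -0 7.6 8.5
0.02 0.32 1.08 -0 -0 7.6 8.5 ; 0.06 0.32 1.08 -0 -0 7.6 8.5 ; 0.1 0.31 1.08 -0 -0 7.6 8.5 ; 0.14 0.29 1.08 -0 -0 7.6 8.5 ; 0 0 0 0 0 0 8.5 ; 0 0 0 0 0 0 8.5 ; 0 0 0 0 0 0 8.5 ; 0 0 0 0 0 0 8.5
```

```bash
python3 -m pendant '-0.3 0.2 0.4 0 0 7.6 8.5; -0.2 0.2 0.4 0 0 7.6 8.5; -0.2 0.2 1 0 0 7.6 8.5; -0.2 0.3 1 0 0 7.6 8.5; -0.2 0.3 1 0 0 7.6 8.5; -0.1 0.3 1 0 0 7.6 8.5; -0.1 0.3 1 0 0 7.6 8.5; 0 0.3 1 0 0 7.6 8.5'
python3 -m pendant '0 0.3 1 0 0 7.6 8.5; 0.1 0.3 1 0 0 7.6 8.5; 0.1 0.3 1 0 0 7.6 8.5; 0.1 0.3 1 0 0 7.6 8.5; 0 0 0 0 0 0 8.5; 0 0 0 0 0 0 8.5; 0 0 0 0 0 0 8.5; 0 0 0 0 0 0 8.5'
python3 plan.py 623.6 -176 40.5 89.1 8.5
```

```text
time_s: 13.85
eef_pos: [613.0, -183.6, 191.2]
tool_rot: [0.506, 0.862, 0.0, -0.0]
contact_force: [0.1, 0.5, 1.1]
finger_gap: 84.9
time_s: 14.65
eef_pos: [623.4, -178.4, 152.5]
tool_rot: [0.713, 0.701, 0.0, 0.001]
contact_force: [-0.3, -0.3, -0.3]
finger_gap: 84.7
at [ 623.4 -178.4  152.5] bearing 89.06 D [   0.2    2.4 -112. ] rv [ 0.07  0.02 -0.04] n 3 gap 84.7 t 14.65 q7 [-0.05  0.59] F [-0.3 -0.3 -0.3]
0.08 0 3.73 0.02 0.01 -0.01 8.5 ; 0.08 0 3.73 0.02 0.01 -0.01 8.5 ; 0.08 0 3.73 0.02 0.01 -0.01 8.5 ; 0 0 0 0 0 0 8.5 ; 0 0 0 0 0 0 8.5 ; 0 0 0 0 0 0 8.5 ; 0 0 0 0 0 0 8.5 ; 0 0 0 0 0 0 8.5
```

```bash
python3 -m pendant '0.2 0 3.7 0 0 0 8.5; 0 0 3.7 0 0 0 8.5; 0 0 3.4 0 0 0 8.5; 0 0 0.3 0 0 0 8.5; 0 0 0 0 0 0 8.5; 0 0 0 0 0 0 3; 0 0 0 0 0 0 3; 0 0 0 0 0 0 3'
python3 -m pendant '0 0 0 0 0 0 3; 0 0 0 0 0 0 3; 0 0 0 0 0 0 3; 0 0 0 0 0 0 3; 0 0 0 0 0 0 3; 0 0 0 0 0 0 3; 0 0 0 0 0 0 3; 0 0 0 0 0 0 3'
```

```text
time_s: 15.45
eef_pos: [624.3, -176.5, 42.5]
tool_rot: [0.713, 0.701, 0.001, 0.001]
contact_force: [-0.8, 0.3, -0.6]
finger_gap: 43.3
time_s: 16.25
eef_pos: [624.3, -176.4, 42.5]
tool_rot: [0.713, 0.701, 0.001, 0.001]
contact_force: [-0.8, -0.1, 6.6]
finger_gap: 39.4
```

Slide 5.4 mm in, check TCP.

```bash
python3 -m pendant '-0.2 0 0 0 0 0 3; -0.2 0 0 0 0 0 3; -0.1 0 0 0 0 0 3; 0 0 0 0 0 0 3; 0 0 0 0 0 0 3; 0 0 0 0 0 0 3; 0 0 0 0 0 0 3; 0 0 0 0 0 0 3'
```

```text
time_s: 17.05
eef_pos: [624.4, -177.2, 42.5]
tool_rot: [0.712, 0.702, 0.002, -0.001]
contact_force: [-1.9, 6.8, 9.7]
finger_gap: 39.2
```

```bash
python3 -m pendant '0 0 -0.1 0 0 0 3; 0 0 -0.1 0 0 0 3; 0 0 0 0 0 0 3; 0 0 0 0 0 0 3; 0 0 0 0 0 0 3; 0 0 0 0 0 0 3; 0 0 0 0 0 0 3; 0 0 0 0 0 0 3'
```

```text
time_s: 17.85
eef_pos: [622.9, -181.0, 42.6]
tool_rot: [0.713, 0.701, -0.0, -0.0]
contact_force: [-0.4, 1.8, 2.1]
finger_gap: 39.4
```

```bash
python3 -m pendant '-0.1 0 0 0 0 0 3; 0 0 0 0 0 0 3; 0 0 0 0 0 0 3; 0 0 0 0 0 0 3; 0 0 0 0 0 0 3; 0 0 0 0 0 0 3; 0 0 0 0 0 0 3; 0 0 0 0 0 0 3'
```

```text
time_s: 18.65
eef_pos: [623.1, -182.3, 42.6]
tool_rot: [0.713, 0.701, -0.0, 0.0]
contact_force: [-0.2, 0.1, -1.2]
finger_gap: 39.4
```

```bash
python3 -m pendant '0 0 0 0 0 0 8.5; 0 0 0 0 0 0 8.5; 0 0 0 0 0 0 8.5; 0 0 0 0 0 0 8.5; 0 0 -2 0 0 0 8.5; 0 0 -4.5 0 0 0 8.5; 0 0 -4.5 0 0 0 8.5; 0 0 -4.5 0 0 0 8.5'
python3 plan.py 590 -200 260 180 8.5
```

```text
time_s: 19.45
eef_pos: [622.8, -182.1, 199.3]
tool_rot: [0.713, 0.701, -0.0, -0.0]
contact_force: [0.0, -1.1, -0.7]
finger_gap: 85.1
at [ 622.8 -182.1  199.3] bearing 89.0 D [-32.8 -17.9  60.7] rv [-3.0e-02 -1.0e-02 -9.1e+01] n 12 gap 85.1 t 19.45 q7 [-0.06  0.57] F [ 0.  -1.1 -0.7]
-0.15 -0.27 -0.51 -0 -0 -7.58 8.5 ; -0.12 -0.29 -0.51 -0 -0 -7.58 8.5 ; -0.08 -0.3 -0.51 -0 -0 -7.58 8.5 ; -0.04 -0.31 -0.51 -0 -0 -7.58 8.5 ; 0 -0.31 -0.51 -0 -0 -7.58 8.5 ; 0.04 -0.31 -0.51 -0 -0 -7.58 8.5 ; 0.09 -0.3 -0.51 -0 -0 -7.58 8.5 ; 0.12 -0.29 -0.51 -0 -0 -7.58 8.5
0.16 -0.27 -0.51 -0 -0 -7.58 8.5 ; 0.19 -0.24 -0.51 -0 -0 -7.58 8.5 ; 0.22 -0.22 -0.51 -0 -0 -7.58 8.5 ; 0.25 -0.18 -0.51 -0 -0 -7.58 8.5 ; 0 0 0 0 0 0 8.5 ; 0 0 0 0 0 0 8.5 ; 0 0 0 0 0 0 8.5 ; 0 0 0 0 0 0 8.5
```

```bash
python3 -m pendant '-0.2 -0.3 -0.7 0 0 -7.6 8.5; -0.1 -0.3 -0.7 0 0 -7.6 8.5; -0.1 -0.3 -0.7 0 0 -7.6 8.5; 0 -0.3 -0.7 0 0 -7.6 8.5; 0 -0.3 -0.7 0 0 -7.6 8.5; 0 -0.3 -0.7 0 0 -7.6 8.5; 0.1 -0.3 -0.5 0 0 -7.6 8.5; 0.1 -0.3 -0.5 0 0 -7.6 8.5'
python3 -m pendant '0.2 -0.3 -0.3 0 0 -7.6 8.5; 0.2 -0.2 -0.3 0 0 -7.6 8.5; 0.2 -0.2 -0.3 0 0 -7.6 8.5; 0.2 -0.2 0 0 0 -7.6 8.5; 0 0 0 0 0 0 8.5; 0 0 0 0 0 0 8.5; 0 0 0 0 0 0 8.5; 0 0 0 0 0 0 8.5'
python3 - <<'E'
from h import *
st=robot.sense();p,d=snapshot('wrist');save('pics/w5.png',p);np.savez('pics/w5.npz',p=p,d=d,pos=st['eef_pos'],q=st['tool_rot']);print(st['eef_pos'])
E
python3 endgap.py pics/w5.npz; python3 bed.py pics/w5.npz;python3 chk.py pics/w5.npz 130 345 145 265 3.6
```

```text
time_s: 20.25
eef_pos: [601.0, -194.8, 250.1]
tool_rot: [0.258, 0.966, -0.0, 0.0]
contact_force: [0.5, -0.2, 0.3]
finger_gap: 84.9
time_s: 21.05
eef_pos: [590.8, -200.1, 258.5]
tool_rot: [-0.002, 1.0, -0.0, -0.0]
contact_force: [0.2, 0.3, 0.7]
finger_gap: 84.9
[ 590.84539328 -200.10694147  258.50460109]
603 end [-308.3 -308.1 -308.  -308. ] doubler start -251.8
609 end [-308.3 -308.1 -308.1 -308.1] doubler start -250.8
615 end [-308.8 -308.8 -308.8 -308.8] doubler start -252.1
621 end [-309.2 -309.1 -308.9 -308.8] doubler start -251.0
627 end [-308.6 -308.5 -308.2 -308.1] doubler start -251.3
633 end [-293.6 -292.7 -292.6 -292.5] doubler start -250.3
639 end [-294.3 -293.1 -292.9 -292.8] doubler start -250.5
645 end [-278.4 -274.7 -271.1 -269.9] doubler start -269.9
heel [ 624. -182.] [36.8 40.8] 88.43 y -200.8149556399249 -163.22199606598159 z 74.45139142992184
11260 29.542857968147118
-310 [561.3 680.5] | -290 [561.5 682.3] | -270 [561.9 681.4] | -250 [562.4 681.1] | -230 [562.5 682.6] | -210 [562.6 682. ] | -190 [563.6 682. ] | -170 [563.6 683.3] | -150 [563.7 683.4] | -130 [565.1
[... 158 characters left out ...]
[569.5, -308.2, 29.4], [576.7, -308.5, 29.4], [643.3, -295.0, 28.9]]
-314 23 x [600.7 629.9] z 36.5
-302 217 x [600.7 628.4] z 36.5
-290 299 x [601. 641.] z 36.5
-278 335 x [601.8 642.1] z 36.6
-266 311 x [601.7 642.2] z 35.0
-254 288 x [602.1 642.1] z 34.7
-242 291 x [602.3 642.6] z 34.9
-230 304 x [602.5 642.5] z 34.7
-218 283 x [603.3 642.4] z 34.7
-206 281 x [603.3 642.3] z 34.8
-194 196 x [603.5 639.2] z 35.0
-182 173 x [603.7 639.8] z 34.9
-170 123 x [603.8 639.7] z 35.1
foot ymin by x:
599 [-369.9 -369.8 -369.3]
607 [-369.1 -369.  -369. ]
615 [-369.1 -368.9 -368.9]
623 [-369.4 -369.4 -369. ]
631 [-369.8 -369.8 -369.8]
639 [-370.  -369.9 -369.6]
heel [ 611.6 -266.8] [208.4  50.8] 84.72
```

View pics/chkcrop.png

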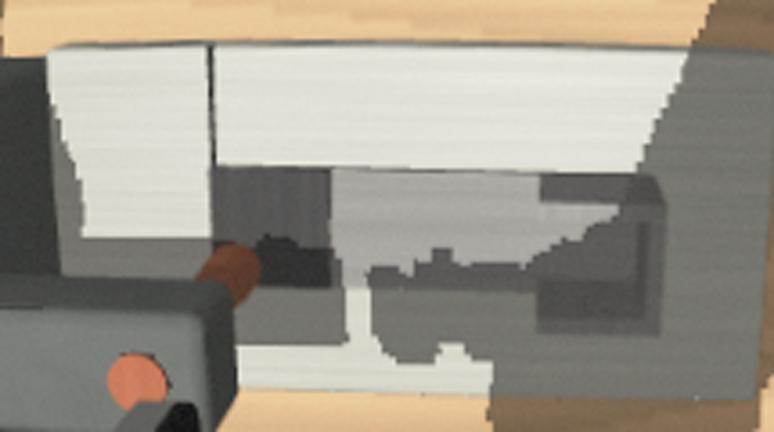

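```bash
python3 plan.py 457 -416 285 180 0
```

```text
at [ 590.9 -200.1  258.5] bearing -179.81 D [-133.9 -215.9   26.5] rv [-0.   -0.02  0.19] n 6 gap 85.1 t 21.1 q7 [0.2  1.94] F [ 0.7  0.1 -0.1]
2.24 -3.59 -0.44 -0 -0 0.03 0 ; 2.24 -3.59 -0.44 -0 -0 0.03 0 ; 2.24 -3.59 -0.44 -0 -0 0.03 0 ; 2.24 -3.59 -0.44 -0 -0 0.03 0 ; 2.24 -3.6 -0.44 -0 -0 0.03 0 ; 2.23 -3.6 -0.44 -0 -0 0.03 0 ; 0 0 0 0 0 0 0 ; 0 0 0 0 0 0 0
```

```bash
python3 -m pendant '2.2 -3.6 -1 0 0 0 0; 2.2 -3.6 -1 0 0 0 0; 2.2 -3.6 -0.6 0 0 0 0; 2.2 -3.6 0 0 0 0 0; 2.3 -3.6 0 0 0 0 0; 2.3 -3.6 0 0 0 0 0; 0 0 0 0 0 0 0; 0 0 0 0 0 0 0'
python3 plan.py 457 -416 260 180 0
python3 - <<'E'
from h import *
st=robot.sense();p,d=snapshot('wrist');save('pics/w6.png',p);np.savez('pics/w6.npz',p=p,d=d,pos=st['eef_pos'],q=st['tool_rot']);print(st['qpos'])
E
```

```text
time_s: 21.9
eef_pos: [456.7, -417.9, 284.6]
tool_rot: [-0.0, 1.0, 0.0, -0.0]
contact_force: [1.3, 0.9, 0.6]
finger_gap: -0.3
at [ 456.7 -417.9  284.6] bearing -179.98 D [  0.3   1.9 -24.6] rv [ 0.   -0.01  0.02] n 1 gap -0.3 t 21.9 q7 [0.6  2.36] F [1.3 0.9 0.6]
-0.03 0.19 2.46 0 -0.01 0.02 0 ; 0 0 0 0 0 0 0 ; 0 0 0 0 0 0 0 ; 0 0 0 0 0 0 0 ; 0 0 0 0 0 0 0 ; 0 0 0 0 0 0 0 ; 0 0 0 0 0 0 0 ; 0 0 0 0 0 0 0
[ 0.60145607  0.52640364  0.17542626  1.44302663 -0.09486381  1.18061414
  2.36082887]
```

View pics/w6.png

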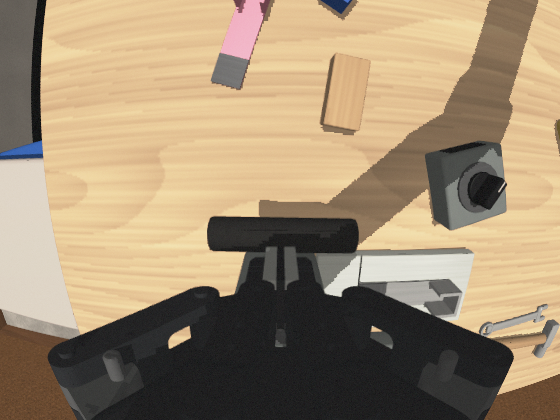

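```bash
python3 - <<'E'
from h import *
a=np.load('pics/w6.npz');st={'eef_pos':a['pos'],'tool_rot':a['q']};P=cloud('wrist',a['d'],st)
q=P[212:254,205:362].reshape(-1,3);q=q[(q[:,2]>232)&(q[:,2]<262)]
print(len(q),np.percentile(q,[2,50,98],0).round(1), 'top z at x bins',[(x,round(np.median(q[(q[:,0]>x)&(q[:,0]<x+4)][:,2]),1)) for x in range(440,475,4) if ((q[:,0]>x)&(q[:,0]<x+4)).sum()>5])
E
```

```text
5012 [[ 446.4 -458.6  241. ]
 [ 453.5 -416.   249.7]
 [ 465.5 -373.8  252. ]] top z at x bins [(444, np.float64(243.3)), (448, np.float64(248.1)), (452, np.float64(250.6)), (456, np.float64(251.1)), (460, np.float64(250.0)), (464, np.float64(247.1))]
```

```bash
python3 -m pendant '0 0.1 3.2 0 0 0 0; 0.5 0 1.6 0 0 0 0; 0.3 0 1.6 0 0 0 0; 0 0 1.7 0 0 0 0; -0.2 0 1.6 0 0 0 0; -0.4 0 1.6 0 0 0 0; -0.7 0 1.5 0 0 0 0; 0 0 0 0 0 0 0'
```

```text
time_s: 22.75
eef_pos: [461.8, -414.3, 155.5]
tool_rot: [-0.003, 1.0, 0.001, -0.003]
contact_force: [-6.3, 0.6, 6.9]
finger_gap: -0.1
```

```bash
python3 -m pendant '-0.5 0 0.8 0 0 0 0; -0.4 0 0.8 0 0 0 0; 0 0 0.3 0 0 0 0; 0 0 0.3 0 0 0 0; 0 0 0.2 0 0 0 0; 0 0 0 0 0 0 0; 0 0 0 0 0 0 0; 0 0 0 0 0 0 0'
python3 - <<'E'
from h import *
for c in ['scene','side']:
    p,d=snapshot(c);save(f'pics/{c}4.png',p);np.savez(f'pics/{c}4.npz',p=p,d=d)
    save(f'pics/c_{c}4.png',(p[130:260,130:290] if c=='scene' else p[100:230,210:340]),4)
E
```

```text
time_s: 23.55
eef_pos: [469.0, -415.0, 142.0]
tool_rot: [-0.002, 1.0, 0.0, -0.001]
contact_force: [-18.4, 10.7, 42.1]
finger_gap: -0.5
```

View pics/c_side4.png

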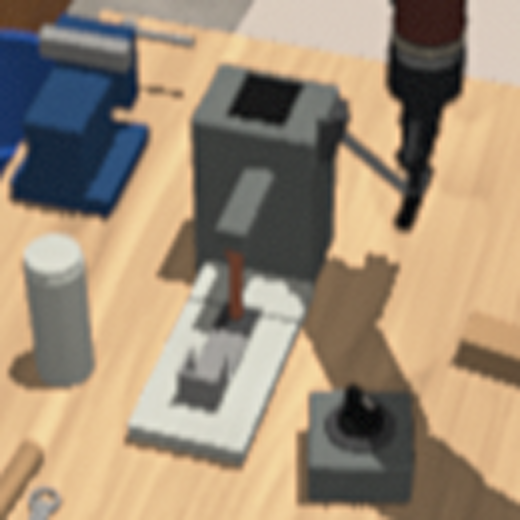

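```bash
python3 -m pendant '0 0 -0.8 0 0 0 0; 0.7 0 -1.6 0 0 0 0; 0.9 0 -1.9 0 0 0 0; 0.5 0 -2.3 0 0 0 0; 0 0 -2.5 0 0 0 0; -0.4 0 -2.5 0 0 0 0; -0.3 0 -2.5 0 0 0 0; 0 0 -1.5 0 0 0 0'
python3 plan.py 590 -200 260 180 8.5
python3 - <<'E'
from h import *
for c in ['scene','side']:
    p,d=snapshot(c);save(f'pics/{c}5.png',p);np.savez(f'pics/{c}5.npz',p=p,d=d)
    save(f'pics/c_{c}5.png',(p[130:260,130:290] if c=='scene' else p[100:230,210:340]),4)
E
```

```text
time_s: 24.45
eef_pos: [460.8, -414.2, 291.7]
tool_rot: [-0.004, 1.0, -0.001, 0.003]
contact_force: [0.2, -1.0, 0.4]
finger_gap: -0.1
at [ 460.8 -414.2  291.7] bearing -179.53 D [129.2 214.2 -31.7] rv [-0.08  0.31  0.47] n 6 gap -0.1 t 24.45 q7 [0.6  2.36] F [ 0.2 -1.   0.4]
-2.18 3.55 0.54 -0.01 0.05 0.08 8.5 ; -2.18 3.56 0.53 -0.01 0.05 0.08 8.5 ; -2.17 3.56 0.53 -0.01 0.05 0.08 8.5 ; -2.17 3.56 0.53 -0.01 0.05 0.08 8.5 ; -2.16 3.56 0.53 -0.01 0.05 0.08 8.5 ; -2.16 3.57 0.53 -0.01 0.05 0.08 8.5 ; 0 0 0 0 0 0 8.5 ; 0 0 0 0 0 0 8.5
```

View pics/c_side5.png

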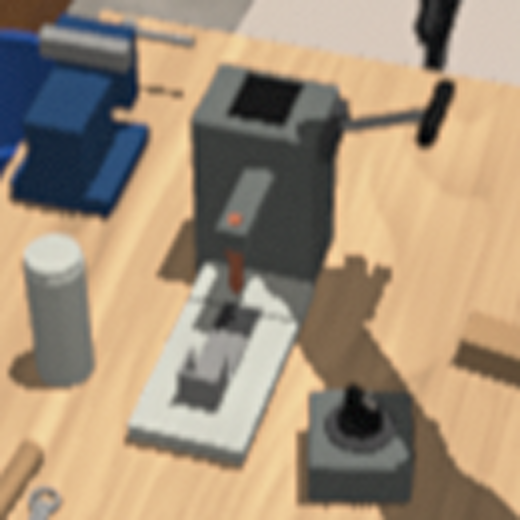

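```bash
python3 plan.py 610 -165 280 89.1 8.5 40
```

```text
at [ 460.5 -415.1  292. ] bearing -179.58 D [149.5 250.1 -12. ] rv [ 0.15  0.45 91.32] n 12 gap 0.2 t 24.55 q7 [0.6  2.36] F [ 0.4 -0.2  0.3]
-1.26 2.08 0.1 0.01 0.04 7.61 8.5 ; -0.97 2.22 0.1 0.01 0.04 7.61 8.5 ; -0.67 2.33 0.1 0.01 0.04 7.61 8.5 ; -0.36 2.4 0.1 0.01 0.04 7.61 8.5 ; -0.04 2.43 0.1 0.01 0.04 7.61 8.5 ; 0.29 2.41 0.1 0.01 0.04 7.61 8.5 ; 0.6 2.35 0.1 0.01 0.04 7.61 8.5 ; 0.91 2.25 0.1 0.01 0.04 7.61 8.5
1.2 2.11 0.1 0.01 0.04 7.61 8.5 ; 1.47 1.93 0.1 0.01 0.04 7.61 8.5 ; 1.71 1.72 0.1 0.01 0.04 7.61 8.5 ; 1.92 1.48 0.1 0.01 0.04 7.61 8.5 ; 0 0 0 0 0 0 8.5 ; 0 0 0 0 0 0 8.5 ; 0 0 0 0 0 0 8.5 ; 0 0 0 0 0 0 8.5
```

```bash
python3 -m pendant '-1.3 2.1 0.1 0 0 7.6 8.5; -1 2.2 0.1 0 0 7.6 8.5; -0.7 2.3 0.1 0 0 7.6 8.5; -0.4 2.4 0.1 0 0 7.6 8.5; 0 2.4 0.1 0 0 7.6 8.5; 0.3 2.4 0.1 0 0 7.6 8.5; 0.6 2.4 0.1 0 0 7.6 8.5; 0.9 2.3 0.1 0 0 7.6 8.5'
python3 -m pendant '1.2 2.1 0.1 0 0 7.6 8.5; 1.5 1.9 0.1 0 0 7.6 8.5; 1.7 1.7 0.1 0 0 7.6 8.5; 1.9 1.5 0.1 0 0 7.6 8.5; 0 0 0 0 0 0 8.5; 0 0 0 0 0 0 8.5; 0 0 0 0 0 0 8.5; 0 0 0 0 0 0 8.5'
python3 plan.py 623.4 -181 41.5 89.1 8.5
```

```text
time_s: 25.35
eef_pos: [559.8, -246.9, 279.5]
tool_rot: [0.506, 0.863, 0.001, -0.001]
contact_force: [0.4, 1.1, 0.3]
finger_gap: 85.1
time_s: 26.15
eef_pos: [607.8, -167.9, 276.8]
tool_rot: [0.714, 0.7, -0.0, 0.0]
contact_force: [-0.4, 0.3, 1.0]
finger_gap: 84.7
at [ 607.8 -167.9  276.8] bearing 88.93 D [  15.6  -13.1 -235.3] rv [-0.01  0.03 -0.17] n 6 gap 84.7 t 26.15 q7 [-0.08  0.5 ] F [-0.4  0.3  1. ]
-0.21 0.26 3.92 -0 0 -0.03 8.5 ; -0.21 0.26 3.92 -0 0 -0.03 8.5 ; -0.21 0.26 3.92 -0 0 -0.03 8.5 ; -0.21 0.26 3.92 -0 0 -0.03 8.5 ; -0.21 0.26 3.92 -0 0 -0.03 8.5 ; -0.21 0.26 3.92 -0 0 -0.03 8.5 ; 0 0 0 0 0 0 8.5 ; 0 0 0 0 0 0 8.5
```

```bash
python3 -m pendant '-0.4 0.5 3.9 0 0 0 8.5; -0.4 0.5 3.9 0 0 0 8.5; -0.4 0.4 3.9 0 0 0 8.5; 0 0.1 3.9 0 0 0 8.5; 0 0 3.9 0 0 0 8.5; 0 0 3.2 0 0 0 8.5; 0 0 0.6 0 0 0 8.5; 0 0 0 0 0 0 8.5'
python3 plan.py 623.4 -181 41.5 89.1 8.5
```

```text
time_s: 26.95
eef_pos: [622.7, -179.6, 43.2]
tool_rot: [0.713, 0.701, -0.001, -0.001]
contact_force: [-0.3, -0.5, 0.0]
finger_gap: 84.6
at [ 622.7 -179.6   43.2] bearing 88.96 D [ 0.7 -1.4 -1.7] rv [-0.09 -0.   -0.14] n 1 gap 84.6 t 26.95 q7 [0.   0.63] F [-0.3 -0.5  0. ]
-0.14 0.07 0.17 -0.09 -0 -0.14 8.5 ; 0 0 0 0 0 0 8.5 ; 0 0 0 0 0 0 8.5 ; 0 0 0 0 0 0 8.5 ; 0 0 0 0 0 0 8.5 ; 0 0 0 0 0 0 8.5 ; 0 0 0 0 0 0 8.5 ; 0 0 0 0 0 0 8.5
```

```bash
python3 -m pendant '-0.1 0 0.2 0 0 0 3; 0 0 0 0 0 0 3; 0 0 0 0 0 0 3; 0 0 0 0 0 0 3; 0 0 0 0 0 0 3; 0 0 0 0 0 0 3; 0 0 0 0 0 0 3; 0 0 0 0 0 0 3'
python3 - <<'E'
from h import *
for c in ['scene','side']:
    p,d=snapshot(c);np.savez(f'pics/{c}6.npz',p=p,d=d);m=masks_of(c,'tray')[0];P=cloud(c,d)
    q=P[m['pixels']&(d>0)];q=q[np.abs(q[:,2]-8)<14]
    r=cv2.minAreaRect(q[:,:2].astype(np.float32));print(c,m['score'],np.round(r[0],1),np.round(r[1],1),round(r[2],2),np.percentile(q,[1,99],0).round(0).tolist())
    print(np.round(cv2.boxPoints(r)).tolist())
E
```

```text
time_s: 27.75
eef_pos: [624.4, -180.3, 43.5]
tool_rot: [0.713, 0.701, 0.001, 0.001]
contact_force: [-0.4, 0.4, 6.1]
finger_gap: 39.2
scene 0.64 [570.1 378.5] [260.1 276. ] 85.15 [[437.0, 248.0, -3.0], [707.0, 508.0, 14.0]]
[[422.0, 261.0], [697.0, 237.0], [719.0, 496.0], [444.0, 520.0]]
side 0.78 [577.4 375.5] [268.6 276.6] 85.37 [[440.0, 248.0, -3.0], [710.0, 512.0, 15.0]]
[[429.0, 253.0], [704.0, 231.0], [726.0, 498.0], [450.0, 521.0]]
```

```bash
python3 -m pendant '0.5 0 -0.5 0 0 0 3; 2 0 -0.5 0 0 0 3; 4 0 0 0 0 0 3; 4 0 -1 0 0 0 3; 2 0 -4 0 0 0 3; 0 0 -4.5 0 0 0 3; 0 0 -4.5 0 0 0 3; 0 0 0 0 0 0 3'
python3 plan.py 639 429 200 85.3 3
```

```text
time_s: 28.75
eef_pos: [629.3, -55.6, 198.7]
tool_rot: [0.713, 0.701, 0.004, 0.005]
contact_force: [1.1, -0.1, -2.1]
finger_gap: 38.9
at [629.3 -55.6 198.7] bearing 89.08 D [  9.7 484.6   1.3] rv [0.78 0.08 3.78] n 11 gap 38.9 t 28.75 q7 [-0.27  0.38] F [ 1.1 -0.1 -2.1]
4.41 0.02 -0.02 0.07 0.01 0.34 3 ; 4.41 -0.01 -0.02 0.07 0.01 0.34 3 ; 4.41 -0.03 -0.02 0.07 0.01 0.34 3 ; 4.41 -0.06 -0.02 0.07 0.01 0.34 3 ; 4.41 -0.09 -0.02 0.07 0.01 0.34 3 ; 4.4 -0.11 -0.02 0.07 0.01 0.34 3 ; 4.4 -0.14 -0.02 0.07 0.01 0.34 3 ; 4.4 -0.17 -0.02 0.07 0.01 0.34 3
4.4 -0.19 -0.01 0.07 0.01 0.34 3 ; 4.4 -0.22 -0.01 0.07 0.01 0.34 3 ; 4.4 -0.25 -0.01 0.07 0.01 0.34 3 ; 0 0 0 0 0 0 3 ; 0 0 0 0 0 0 3 ; 0 0 0 0 0 0 3 ; 0 0 0 0 0 0 3 ; 0 0 0 0 0 0 3
```

```bash
python3 -m pendant '4.4 0 0 0 0 0.3 3; 4.4 0 0 0 0 0.3 3; 4.4 0 0 0 0 0.3 3; 4.4 -0.1 0 0 0 0.3 3; 4.4 -0.1 0 0 0 0.3 3; 4.4 -0.1 0 0 0 0.4 3; 4.4 -0.1 0 0 0 0.4 3; 4.4 -0.2 0 0 0 0.4 3'
python3 -m pendant '4.4 -0.2 0 0 0 0.4 3; 4.4 -0.2 0 0 0 0.4 3; 4.4 -0.2 0 0 0 0.3 3; 0 0 0 0 0 0 3; 0 0 0 0 0 0 3; 0 0 0 0 0 0 3; 0 0 0 0 0 0 3; 0 0 0 0 0 0 3'
python3 plan.py 639 429 25 85.3 3
```

```text
time_s: 29.55
eef_pos: [630.6, 299.4, 189.8]
tool_rot: [0.729, 0.684, -0.001, -0.001]
contact_force: [1.5, 0.0, -2.2]
finger_gap: 39.4
time_s: 30.35
eef_pos: [636.0, 427.7, 191.9]
tool_rot: [0.737, 0.676, -0.0, 0.0]
contact_force: [-0.0, 0.4, -2.0]
finger_gap: 39.0
at [636.  427.7 191.9] bearing 85.08 D [   3.     1.3 -166.9] rv [-0.    0.02 -0.22] n 4 gap 39.0 t 30.35 q7 [-0.86 -0.42] F [-0.   0.4 -2. ]
0.04 0.07 4.17 -0 0 -0.06 3 ; 0.04 0.07 4.17 -0 0 -0.06 3 ; 0.04 0.07 4.17 -0 0 -0.06 3 ; 0.04 0.07 4.17 -0 0 -0.06 3 ; 0 0 0 0 0 0 3 ; 0 0 0 0 0 0 3 ; 0 0 0 0 0 0 3 ; 0 0 0 0 0 0 3
```

```bash
python3 -m pendant '0 0.1 4.2 0 0 0 3; 0 0.1 4.2 0 0 0 3; 0 0.1 4.2 0 0 0 3; 0 0 4.0 0 0 0 3; 0 0 0.4 0 0 0 3; 0 0 0.3 0 0 0 3; 0 0 0 0 0 0 3; 0 0 0 0 0 0 3'
```

```text
time_s: 31.15
eef_pos: [639.4, 429.3, 20.7]
tool_rot: [0.736, 0.677, 0.001, 0.0]
contact_force: [0.4, -0.3, -2.7]
finger_gap: 39.1
```

```bash
python3 -m pendant '0 0 0.2 0 0 0 3; 0 0 0.2 0 0 0 3; 0 0 0.1 0 0 0 3; 0 0 0 0 0 0 3; 0 0 0 0 0 0 8.5; 0 0 0 0 0 0 8.5; 0 0 0 0 0 0 8.5; 0 0 0 0 0 0 8.5'
python3 -m pendant '0 0 -2 0 0 0 8.5; 0 0 -4.5 0 0 0 8.5; 0 0 -4.5 0 0 0 8.5; 0 0 -4.5 0 0 0 8.5; 0 0 -4.5 0 0 0 8.5; -3 0 -3.5 0 0 0 8.5; -4.5 0 0 0 0 0 8.5; 0 0 0 0 0 0 8.5'
python3 - <<'E'
from h import *
st=robot.sense();p,d=snapshot('wrist');save('pics/w7.png',p);np.savez('pics/w7.npz',p=p,d=d,pos=st['eef_pos'],q=st['tool_rot']);print(st['eef_pos'])
p,d=snapshot('scene');save('pics/scene7.png',p);np.savez('pics/scene7.npz',p=p,d=d)
E
python3 plan.py 485 150 270 185.7 8.5
```

```text
time_s: 31.95
eef_pos: [638.5, 429.0, 13.4]
tool_rot: [0.736, 0.677, -0.0, 0.0]
contact_force: [1.1, -0.7, -0.5]
finger_gap: 84.7
time_s: 32.75
eef_pos: [634.1, 343.4, 252.9]
tool_rot: [0.74, 0.672, -0.001, 0.003]
contact_force: [0.9, -0.1, 0.1]
finger_gap: 84.8
[634.06851643 343.44749075 252.94846326]
at [632.8 352.2 250.9] bearing 85.01 D [-147.8 -202.2   19.1] rv [ 1.1000e-01  3.0000e-02 -1.0069e+02] n 13 gap 85.0 t 32.85 q7 [-0.81 -0.33] F [-0.5  0.7 -0.3]
-1.65 -1 -0.15 0.01 0 -7.75 8.5 ; -1.5 -1.21 -0.15 0.01 0 -7.75 8.5 ; -1.32 -1.4 -0.15 0.01 0 -7.75 8.5 ; -1.12 -1.57 -0.15 0.01 0 -7.75 8.5 ; -0.9 -1.7 -0.15 0.01 0 -7.75 8.5 ; -0.66 -1.81 -0.15 0.01 0 -7.75 8.5 ; -0.41 -1.88 -0.15 0.01 0 -7.75 8.5 ; -0.15 -1.92 -0.15 0.01 0 -7.75 8.5
0.11 -1.92 -0.15 0.01 0 -7.75 8.5 ; 0.36 -1.89 -0.15 0.01 0 -7.75 8.5 ; 0.62 -1.83 -0.15 0.01 0 -7.75 8.5 ; 0.86 -1.73 -0.15 0.01 0 -7.75 8.5 ; 1.08 -1.6 -0.15 0.01 0 -7.75 8.5 ; 0 0 0 0 0 0 8.5 ; 0 0 0 0 0 0 8.5 ; 0 0 0 0 0 0 8.5
```

View pics/w7.png

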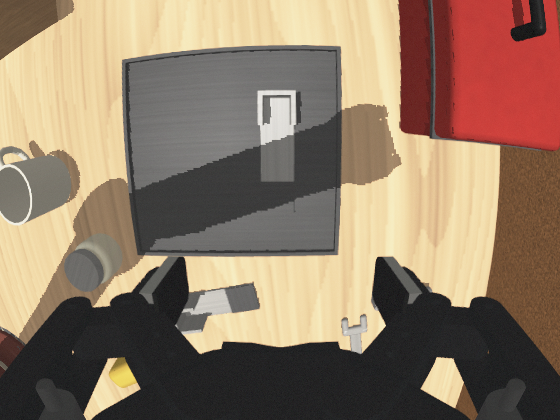

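View pics/scene7.png

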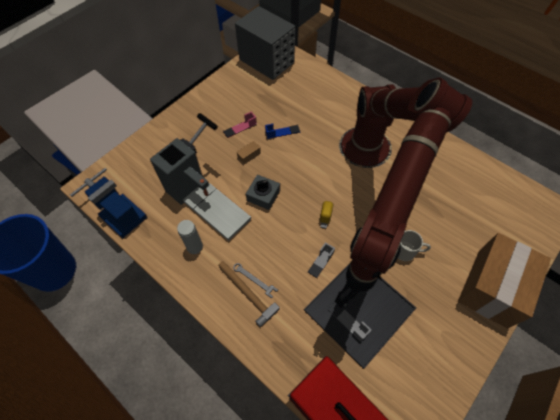

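```bash
python3 -m pendant '-1.6 -1 -0.2 0 0 -7.7 8.5; -1.5 -1.2 -0.2 0 0 -7.7 8.5; -1.3 -1.4 -0.2 0 0 -7.7 8.5; -1.1 -1.6 -0.2 0 0 -7.7 8.5; -0.9 -1.7 -0.2 0 0 -7.7 8.5; -0.7 -1.8 -0.2 0 0 -7.7 8.5; -0.4 -1.9 -0.2 0 0 -7.7 8.5; -0.2 -1.9 -0.1 0 0 -7.7 8.5'
python3 -m pendant '0.1 -1.9 -0.2 0 0 -7.8 8.5; 0.4 -1.9 -0.2 0 0 -7.8 8.5; 0.6 -1.8 -0.2 0 0 -7.8 8.5; 0.9 -1.7 -0.2 0 0 -7.8 8.5; 1.1 -1.6 -0.2 0 0 -7.8 8.5; 0 0 0 0 0 0 8.5; 0 0 0 0 0 0 8.5; 0 0 0 0 0 0 8.5'
python3 - <<'E'
from h import *
st=robot.sense();p,d=snapshot('wrist');save('pics/w8.png',p);np.savez('pics/w8.npz',p=p,d=d,pos=st['eef_pos'],q=st['tool_rot']);print(st['eef_pos'])
from fit import bracket
P=cloud('wrist',d,st)
bracket(P,d,528,178,115,r=90)
for n in ['short_bracket','short_bracket_end','short_bracket_heel','long_bracket']: print(n,[(round(x['score'],2),np.round(x['xyz'],1).tolist()) for x in place_of('wrist',n)[:2]])
E
```

```text
time_s: 33.65
eef_pos: [541.5, 231.4, 264.3]
tool_rot: [0.282, 0.959, 0.001, 0.0]
contact_force: [-0.6, -0.5, 0.0]
finger_gap: 84.9
time_s: 34.45
eef_pos: [485.0, 154.9, 273.7]
tool_rot: [-0.051, 0.999, 0.0, 0.0]
contact_force: [0.5, -0.2, 0.1]
finger_gap: 85.2
[485.0028647  154.90174536 273.73839898]
all rect [527.4 213.3] [118.1 109.2] 5.94 heel rect [490.8 174.3] [37.4 39.1] 5.81 3172 423 ztop 45.6
origin [487.1 209.1] yaw 5.94 end [584.6 219.3]
short_bracket [(0.7, [487.0, 171.4, 2.8]), (0.67, [627.8, 300.0, 3.2])]
short_bracket_end [(0.86, [588.2, 184.8, 0.5]), (0.55, [628.7, 297.7, 4.4])]
short_bracket_heel [(0.75, [471.4, 170.2, -3.3])]
long_bracket []
```

View pics/w8.png

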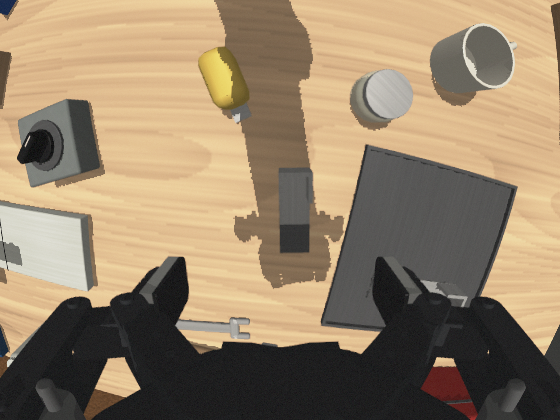

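```bash
python3 -m pendant '-0.1 0.6 4.5 0 0 0 8.5; -0.1 0.7 4.5 0 0 0 8.5; -0.1 0.6 4.5 0 0 0 8.5; 0 0 4.5 0 0 0 8.5; 0 0 4.5 0 0 0 8.5; 0 0 3 0 0 0 8.5; 0 0 0 0 0 0 8.5; 0 0 0 0 0 0 8.5'; python3 plan.py 489 173.8 11 185.8 8.5
```

```text
time_s: 35.5
eef_pos: [485.8, 172.5, 18.8]
tool_rot: [-0.051, 0.999, -0.0, -0.0]
contact_force: [0.6, 0.1, -0.4]
finger_gap: 85.4
at [485.8 172.5  18.8] bearing -174.19 D [ 3.2  1.3 -7.8] rv [-0.01 -0.    0.01] n 1 gap 85.4 t 35.5 q7 [-0.45  1.46] F [ 0.6  0.1 -0.4]
-0.33 0.09 0.78 -0.01 -0 0.01 8.5 ; 0 0 0 0 0 0 8.5 ; 0 0 0 0 0 0 8.5 ; 0 0 0 0 0 0 8.5 ; 0 0 0 0 0 0 8.5 ; 0 0 0 0 0 0 8.5 ; 0 0 0 0 0 0 8.5 ; 0 0 0 0 0 0 8.5
```

```bash
python3 -m pendant '-0.3 0.1 0.7 0 0 0 8.5; 0 0 0 0 0 0 3; 0 0 0 0 0 0 3; 0 0 0 0 0 0 3; 0 0 0 0 0 0 3; 0 0 0 0 0 0 3; 0 0 0 0 0 0 3; 0 0 0 0 0 0 3'
python3 -m pendant '0 0 -2 0 0 0 3; 0 0 -4 0 0 0 3; 0 0 -4.5 0 0 0 3; -1 -1 -4.5 0 0 0 3; -2 -3.5 -3 0 0 0 3; -2 -4 0 0 0 0 3; -2 -4 0 0 0 0 3; 0 0 0 0 0 0 3'
python3 plan.py 624 -136 170 89.1 3
```

```text
time_s: 36.3
eef_pos: [488.8, 173.9, 12.7]
tool_rot: [-0.051, 0.999, 0.0, 0.001]
contact_force: [-0.7, 0.3, 6.5]
finger_gap: 39.3
time_s: 37.1
eef_pos: [572.9, 46.8, 191.7]
tool_rot: [-0.044, 0.999, -0.004, 0.001]
contact_force: [0.2, -0.6, -2.3]
finger_gap: 39.6
at [572.9  46.8 191.7] bearing -174.9 D [  51.1 -182.8  -21.7] rv [-0.21  0.46 95.99] n 12 gap 39.6 t 37.1 q7 [-0.25  1.65] F [ 0.2 -0.6 -2.3]
-0.29 -1.55 0.19 -0.02 0.04 8 3 ; -0.5 -1.5 0.19 -0.02 0.04 8 3 ; -0.71 -1.41 0.19 -0.02 0.04 8 3 ; -0.9 -1.3 0.19 -0.02 0.04 8 3 ; -1.07 -1.16 0.19 -0.02 0.04 8 3 ; -1.22 -1 0.19 -0.02 0.04 8 3 ; -1.35 -0.83 0.19 -0.02 0.04 8 3 ; -1.45 -0.63 0.19 -0.02 0.04 8 3
-1.52 -0.42 0.18 -0.02 0.04 8 3 ; -1.57 -0.21 0.18 -0.02 0.04 8 3 ; -1.58 0.01 0.18 -0.02 0.04 8 3 ; -1.56 0.23 0.18 -0.02 0.04 8 3 ; 0 0 0 0 0 0 3 ; 0 0 0 0 0 0 3 ; 0 0 0 0 0 0 3 ; 0 0 0 0 0 0 3
```

```bash
python3 -m pendant '-0.3 -1.5 0.2 0 0 8 3; -0.5 -1.5 0.2 0 0 8 3; -0.7 -1.4 0.2 0 0 8 3; -0.9 -1.3 0.2 0 0 8 3; -1.1 -1.2 0.2 0 0 8 3; -1.2 -1 0.2 0 0 8 3; -1.4 -0.8 0.2 0 0 8 3; -1.5 -0.6 0.2 0 0 8 3'
python3 -m pendant '-1.5 -0.4 0.2 0 0 8 3; -1.6 -0.2 0.2 0 0 8 3; -1.6 0 0.2 0 0 8 3; -1.6 0.2 0.2 0 0 7.9 3; 0 0 0 0 0 0 3; 0 0 0 0 0 0 3; 0 0 0 0 0 0 3; 0 0 0 0 0 0 3'
python3 plan.py 623.7 -165 60 89.1 3
```

```text
time_s: 37.9
eef_pos: [606.3, -64.7, 174.5]
tool_rot: [0.489, 0.872, -0.0, -0.001]
contact_force: [0.2, 0.1, -1.9]
finger_gap: 39.0
time_s: 38.7
eef_pos: [624.8, -124.4, 167.5]
tool_rot: [0.707, 0.708, 0.0, -0.001]
contact_force: [0.2, 0.3, -2.6]
finger_gap: 39.4
at [ 624.8 -124.4  167.5] bearing 90.08 D [  -1.1  -40.6 -107.5] rv [-0.01 -0.08  0.98] n 3 gap 39.4 t 38.7 q7 [-0.19  0.58] F [ 0.2  0.3 -2.6]
-1.36 -0.04 3.58 -0 -0.03 0.33 3 ; -1.36 -0.03 3.58 -0 -0.03 0.33 3 ; -1.35 -0.02 3.58 -0 -0.03 0.33 3 ; 0 0 0 0 0 0 3 ; 0 0 0 0 0 0 3 ; 0 0 0 0 0 0 3 ; 0 0 0 0 0 0 3 ; 0 0 0 0 0 0 3
```

```bash
python3 -m pendant '-1.3 -0.1 3.6 0 0 0.3 3; -1.3 0 3.6 0 0 0.3 3; -1.3 0 3.6 0 0 0.3 3; 0 0 0.6 0 0 0.1 3; 0 0 0.4 0 0 0 3; 0 0 0.2 0 0 0 3; 0 0 0 0 0 0 3; 0 0 0 0 0 0 3'
python3 plan.py 623 -212.5 43 89.1 3
```

```text
time_s: 39.5
eef_pos: [624.8, -164.5, 49.2]
tool_rot: [0.713, 0.701, 0.001, 0.001]
contact_force: [-0.1, 0.7, -1.9]
finger_gap: 39.2
at [ 624.8 -164.5   49.2] bearing 89.01 D [ -1.8 -48.   -6.2] rv [ 0.17  0.02 -0.09] n 2 gap 39.2 t 39.5 q7 [-0.08  0.7 ] F [-0.1  0.7 -1.9]
-2.4 -0.05 0.31 0.08 0.01 -0.05 3 ; -2.4 -0.05 0.31 0.08 0.01 -0.05 3 ; 0 0 0 0 0 0 3 ; 0 0 0 0 0 0 3 ; 0 0 0 0 0 0 3 ; 0 0 0 0 0 0 3 ; 0 0 0 0 0 0 3 ; 0 0 0 0 0 0 3
```

```bash
python3 -m pendant '0 -0.1 0.3 0 0 0 3; 0 0 0.3 0 0 0 3; 0 0 0 0 0 0 3; -0.8 0 0 0 0 0 3; -1 0 0 0 0 0 3; -0.8 0 0 0 0 0 3; 0 0 0 0 0 0 3; 0 0 0 0 0 0 3'
python3 plan.py 623 -212.5 43 89.1 3
python3 - <<'E'
from h import *
for c in ['scene','side']:
    p,d=snapshot(c);np.savez(f'pics/{c}8.npz',p=p,d=d)
    save(f'pics/c_{c}8.png',(p[130:260,130:290] if c=='scene' else p[100:230,210:340]),4)
    P=cloud(c,d)
    q=P[(d>0)&(np.abs(P[...,0]-622)<80)&(P[...,1]>-272)&(P[...,1]<-150)&(P[...,2]>120)&(P[...,2]<260)]
    for z in range(120,260,20):
        t=q[(q[:,2]>z)&(q[:,2]<z+20)]
        if len(t): print(c,z,len(t),'ymin',t[:,1].min().round(),'x',t[:,0].min().round(),t[:,0].max().round())
E
```

```text
time_s: 40.3
eef_pos: [623.1, -192.5, 42.8]
tool_rot: [0.714, 0.7, 0.0, 0.002]
contact_force: [0.6, 0.9, 4.5]
finger_gap: 39.1
at [ 623.1 -192.5   42.8] bearing 88.88 D [ -0.1 -20.    0.2] rv [ 0.17  0.13 -0.22] n 1 gap 39.1 t 40.3 q7 [-0.03  0.73] F [0.6 0.9 4.5]
-2 0.03 -0.02 0.17 0.13 -0.22 3 ; 0 0 0 0 0 0 3 ; 0 0 0 0 0 0 3 ; 0 0 0 0 0 0 3 ; 0 0 0 0 0 0 3 ; 0 0 0 0 0 0 3 ; 0 0 0 0 0 0 3 ; 0 0 0 0 0 0 3
scene 120 65 ymin -201.0 x 556.0 685.0
scene 140 100 ymin -270.0 x 554.0 686.0
scene 160 32 ymin -203.0 x 592.0 658.0
scene 180 71 ymin -205.0 x 598.0 657.0
scene 200 116 ymin -211.0 x 586.0 658.0
scene 220 55 ymin -200.0 x 597.0 655.0
scene 240 77 ymin -211.0 x 589.0 655.0
side 120 88 ymin -201.0 x 557.0 686.0
side 140 115 ymin -204.0 x 556.0 689.0
side 160 38 ymin -197.0 x 584.0 646.0
side 180 80 ymin -195.0 x 583.0 657.0
side 200 115 ymin -208.0 x 584.0 659.0
side 220 63 ymin -197.0 x 584.0 656.0
side 240 88 ymin -203.0 x 586.0 656.0
```

View pics/c_scene8.png

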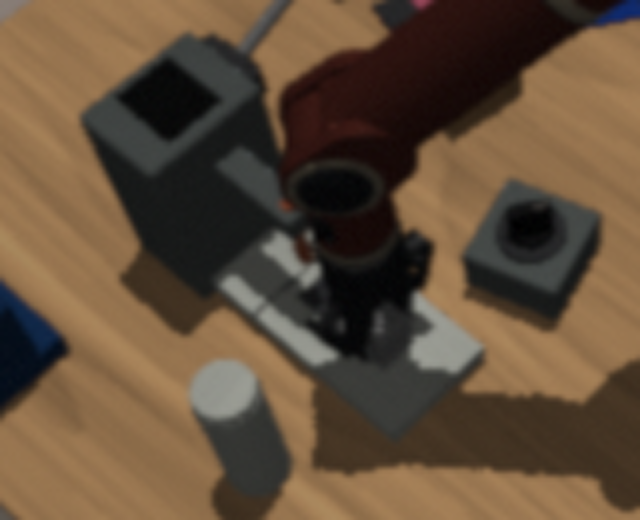

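View pics/c_side8.png

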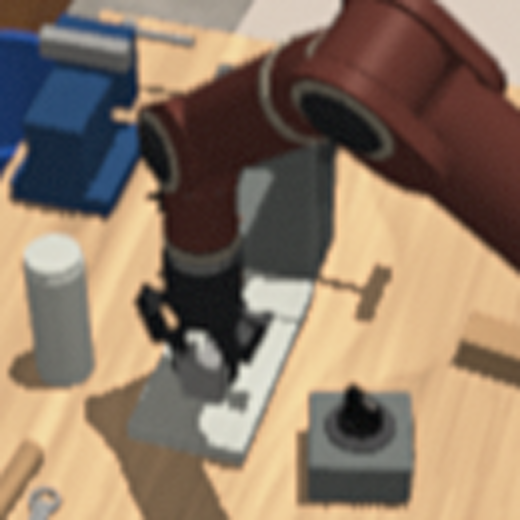

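```bash
python3 -m pendant '-0.6 0 -0.1 0 0 0 3; -0.6 0 0 0 0 0 3; -0.5 0 0 0 0 0 3; 0 0 0 0 0 0 3; 0 0 0 0 0 0 3; 0 0 0 0 0 0 3; 0 0 0 0 0 0 3; 0 0 0 0 0 0 3'
```

```text
time_s: 41.2
eef_pos: [621.8, -209.3, 42.8]
tool_rot: [0.714, 0.7, -0.001, 0.001]
contact_force: [-0.4, -1.2, 3.8]
finger_gap: 38.8
```

```bash
python3 -m pendant '-0.1 0.1 0 0 0 0 3; -0.1 0 0 0 0 0 3; 0 0 0 0 0 0 3; 0 0 0 0 0 0 3; 0 0 0 0 0 0 8.5; 0 0 0 0 0 0 8.5; 0 0 0 0 0 0 8.5; 0 0 0 0 0 0 8.5'
python3 -m pendant '0 0 -2 0 0 0 8.5; 0.5 0 -4.5 0 0 0 8.5; 0.5 0 -4.5 0 0 0 8.5; 0 0 -4.5 0 0 0 8.5; -0.2 -0.3 -1 0 0 -7.6 8.5; -0.1 -0.3 -1 0 0 -7.6 8.5; -0.1 -0.3 -1 0 0 -7.6 8.5; 0 -0.3 -1 0 0 -7.6 8.5'
python3 -m pendant '0 -0.3 -0.5 0 0 -7.6 8.5; 0 -0.3 -0.5 0 0 -7.6 8.5; 0.1 -0.3 0 0 0 -7.6 8.5; 0.1 -0.3 0 0 0 -7.6 8.5; 0.2 -0.3 0 0 0 -7.6 8.5; 0.2 -0.2 0 0 0 -7.6 8.5; 0.2 -0.2 0 0 0 -7.6 8.5; 0.2 -0.2 0 0 0 -7.6 8.5'
python3 - <<'E'
from h import *
st=robot.sense();p,d=snapshot('wrist');save('pics/w9.png',p);np.savez('pics/w9.npz',p=p,d=d,pos=st['eef_pos'],q=st['tool_rot']);print(st['eef_pos'])
E
python3 endgap.py pics/w9.npz; python3 bed.py pics/w9.npz;python3 chk.py pics/w9.npz 130 345 145 265 3.6
```

```text
time_s: 42.0
eef_pos: [622.4, -209.9, 42.0]
tool_rot: [0.714, 0.7, -0.0, -0.0]
contact_force: [-0.1, -0.9, 0.5]
finger_gap: 84.9
time_s: 42.8
eef_pos: [611.2, -206.2, 237.8]
tool_rot: [0.503, 0.864, -0.0, -0.0]
contact_force: [-0.1, -0.3, 0.0]
finger_gap: 84.9
time_s: 43.6
eef_pos: [590.1, -218.4, 247.3]
tool_rot: [-0.004, 1.0, -0.0, -0.0]
contact_force: [-0.8, 0.4, -0.1]
finger_gap: 84.9
[ 590.06347367 -218.44788724  247.25175964]
603 end [-306.5 -306.5 -306.4 -306.4] doubler start -251.6
609 end [-307.  -306.8 -306.8 -306.6] doubler start -250.6
615 end [-307.2 -307.2 -306.9 -306.9] doubler start -250.7
621 end [-307.5 -307.1 -307.  -306.3] doubler start -252.0
627 end [-306.9 -306.7 -306.6 -306.6] doubler start -250.9
633 end [-306.4 -291.3 -290.3 -290.3] doubler start -251.0
639 end [-290.4 -290.4 -289.6 -289.3] doubler start -251.1
heel [ 622.4 -210. ] [36.5 40.6] 89.91 y -228.3019846812411 -191.72881874128737 z 74.44757024244282
12579 29.576788992882058
-310 [561.1 641.9] | -290 [561.6 681.7] | -270 [561.8 681.2] | -250 [561.9 682. ] | -230 [562.9 681.6] | -210 [562.9 681.5] | -190 [563.6 683.2] | -170 [563.4 683.1] | -150 [564.6 684.2] | -130 [564.5 684.6] | 
567 -123.6 | 582 -123.9 | 597 -123.7 | 612 -123.7 | 627 -124.1 | 642 -124.9 | 657 -124.8 | 672 -124.8 | 687 -125.6 | 
dark [[562.3, -307.5, 30.2], [579.4, -308.1, 30.4], [586.5, -308.6, 29.5], [629.4, -309.7, 28.9]]
-302 229 x [600.5 630.5] z 36.6
-290 307 x [601.  641.2] z 36.7
-278 358 x [601.2 641.7] z 36.5
-266 347 x [601.4 641.9] z 35.5
-254 308 x [601.8 641.6] z 34.8
-242 326 x [602.5 641.6] z 34.7
-230 260 x [602.3 641.6] z 34.9
-218 212 x [602.4 638. ] z 34.8
-206 178 x [602.6 638.1] z 34.9
-194 73 x [602.6 638.2] z 35.2
foot ymin by x:
599 [-369.3 -369.2 -369.2]
607 [-369.3 -369.3 -369.2]
615 [-369. -369. -369.]
623 [-369.2 -369.1 -369. ]
631 [-369.7 -369.3 -369.1]
639 [-370.  -369.6 -368.9]
heel [ 605.1 -286.1] [193.9  64.5] 85.03
```

View pics/chkcrop.png

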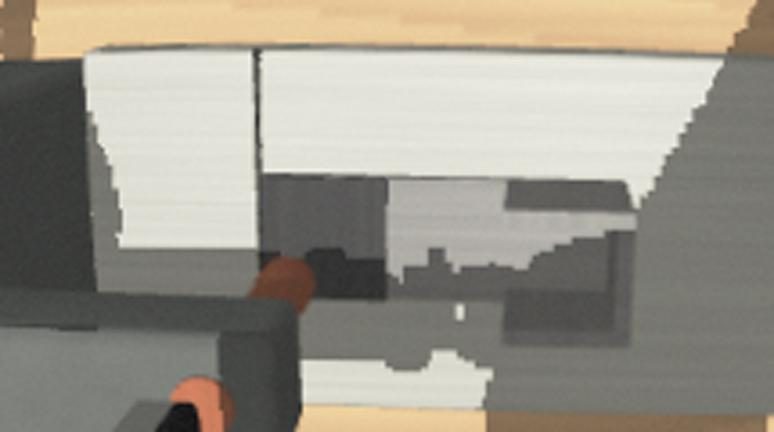

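```bash
python3 plan.py 622.8 -209 150 89.1 8.5
```

```text
at [ 589.5 -219.2  247.4] bearing -179.46 D [ 33.3  10.2 -97.4] rv [-6.000e-02 -3.000e-02  9.144e+01] n 12 gap 85.0 t 43.65 q7 [0.19 2.02] F [-0.7 -1.3  0.2]
-0.28 0.08 0.81 -0.01 -0 7.62 8.5 ; -0.27 0.12 0.81 -0.01 -0 7.62 8.5 ; -0.25 0.15 0.81 -0.01 -0 7.62 8.5 ; -0.22 0.18 0.81 -0.01 -0 7.62 8.5 ; -0.2 0.21 0.81 -0.01 -0 7.62 8.5 ; -0.17 0.24 0.81 -0.01 -0 7.62 8.5 ; -0.14 0.26 0.81 -0.01 -0 7.62 8.5 ; -0.1 0.27 0.81 -0.01 -0 7.62 8.5
-0.06 0.28 0.81 -0.01 -0 7.62 8.5 ; -0.02 0.29 0.81 -0.01 -0 7.62 8.5 ; 0.01 0.29 0.81 -0.01 -0 7.62 8.5 ; 0.05 0.29 0.81 -0.01 -0 7.62 8.5 ; 0 0 0 0 0 0 8.5 ; 0 0 0 0 0 0 8.5 ; 0 0 0 0 0 0 8.5 ; 0 0 0 0 0 0 8.5
```

```bash
python3 -m pendant '-0.3 0.1 0.2 0 0 7.6 8.5; -0.3 0.1 0.2 0 0 7.6 8.5; -0.2 0.1 0.2 0 0 7.6 8.5; -0.2 0.2 0.2 0 0 7.6 8.5; -0.2 0.2 0.2 0 0 7.6 8.5; -0.2 0.2 0.2 0 0 7.6 8.5; -0.1 0.3 0.2 0 0 7.6 8.5; -0.1 0.3 0.2 0 0 7.6 8.5'
python3 -m pendant '-0.1 0.3 0.2 0 0 7.6 8.5; 0 0.3 0.2 0 0 7.6 8.5; 0 0.3 0.2 0 0 7.6 8.5; 0.1 0.3 0.2 0 0 7.7 8.5; 0 0 4 0 0 0 8.5; 0 0 4 0 0 0 8.5; 0 0 0 0 0 0 8.5; 0 0 0 0 0 0 8.5'
python3 plan.py 623 -210 43 89.1 8.5
```

```text
time_s: 44.45
eef_pos: [612.8, -211.6, 231.2]
tool_rot: [0.509, 0.861, -0.0, -0.0]
contact_force: [-0.0, -0.8, -0.6]
finger_gap: 84.8
time_s: 45.25
eef_pos: [624.6, -208.0, 143.7]
tool_rot: [0.715, 0.699, -0.0, -0.0]
contact_force: [1.4, -0.2, 0.5]
finger_gap: 85.1
at [ 624.6 -208.   143.7] bearing 88.76 D [  -1.6   -2.  -100.7] rv [-0.05  0.02 -0.34] n 3 gap 85.1 t 45.25 q7 [-0.04  0.68] F [ 1.4 -0.2  0.5]
-0.07 -0.05 3.36 -0.02 0.01 -0.11 8.5 ; -0.07 -0.05 3.36 -0.02 0.01 -0.11 8.5 ; -0.07 -0.05 3.36 -0.02 0.01 -0.11 8.5 ; 0 0 0 0 0 0 8.5 ; 0 0 0 0 0 0 8.5 ; 0 0 0 0 0 0 8.5 ; 0 0 0 0 0 0 8.5 ; 0 0 0 0 0 0 8.5
```

```bash
python3 -m pendant '-0.2 -0.1 3.4 0 0 -0.2 8.5; 0 -0.1 3.3 0 0 0 8.5; 0 0 3 0 0 0 8.5; 0 0 0.2 0 0 0 8.5; 0 0 0 0 0 0 3; 0 0 0 0 0 0 3; 0 0 0 0 0 0 3; 0 0 0 0 0 0 3'
python3 -m pendant '0 0 -0.1 0 0 0 3; 0 0 0 0 0 0 3; 0 0 0 0 0 0 3; 0 0 0 0 0 0 3; 0 0 0 0 0 0 3; 0 0 0 0 0 0 3; 0 0 0 0 0 0 3; 0 0 0 0 0 0 3'
```

```text
time_s: 46.05
eef_pos: [624.0, -210.8, 47.3]
tool_rot: [0.713, 0.701, 0.001, 0.002]
contact_force: [-0.1, 0.4, 7.3]
finger_gap: 39.1
time_s: 46.85
eef_pos: [623.9, -210.8, 47.3]
tool_rot: [0.713, 0.701, 0.001, 0.002]
contact_force: [0.6, -0.2, 6.2]
finger_gap: 39.2
```

```bash
python3 -m pendant '0 0 -0.2 0 0 0 3; -0.1 0 0 0 0 0 3; 0 0 0 0 0 0 3; 0 0 0 0 0 0 3; 0 0 0 0 0 0 3; 0 0 0 0 0 0 3; 0 0 0 0 0 0 3; 0 0 0 0 0 0 3'
```

```text
time_s: 47.65
eef_pos: [622.5, -210.8, 47.4]
tool_rot: [0.713, 0.701, -0.0, 0.0]
contact_force: [-0.4, 2.5, 2.8]
finger_gap: 39.1
```

```bash
python3 -m pendant '-0.1 0 0 0 0 0 3; 0 0 -0.1 0 0 0 3; 0 0 0 0 0 0 3; 0 0 0 0 0 0 3; 0 0 0 0 0 0 3; 0 0 0 0 0 0 3; 0 0 0 0 0 0 3; 0 0 0 0 0 0 3'
```

```text
time_s: 48.45
eef_pos: [622.4, -211.9, 48.5]
tool_rot: [0.713, 0.701, -0.0, 0.0]
contact_force: [0.1, -1.1, -2.4]
finger_gap: 39.2
```

```bash
python3 -m pendant '-0.05 0.05 0 0 0 0 3; 0 0 0.1 0 0 0 3; 0 0 0 0 0 0 3; 0 0 0 0 0 0 3; 0 0 0 0 0 0 8.5; 0 0 0 0 0 0 8.5; 0 0 0 0 0 0 8.5; 0 0 0 0 0 0 8.5'
python3 -m pendant '0 0 -2 0 0 0 8.5; 0.5 0 -4.5 0 0 0 8.5; 0.5 0 -4.5 0 0 0 8.5; 0 0 -4.5 0 0 0 8.5; -0.2 -0.3 -1 0 0 -7.6 8.5; -0.1 -0.3 -1 0 0 -7.6 8.5; -0.1 -0.3 -1 0 0 -7.6 8.5; 0 -0.3 -1 0 0 -7.6 8.5'
python3 -m pendant '0 -0.3 -0.5 0 0 -7.6 8.5; 0 -0.3 -0.5 0 0 -7.6 8.5; 0.1 -0.3 0 0 0 -7.6 8.5; 0.1 -0.3 0 0 0 -7.6 8.5; 0.2 -0.3 0 0 0 -7.6 8.5; 0.2 -0.2 0 0 0 -7.6 8.5; 0.2 -0.2 0 0 0 -7.6 8.5; 0.2 -0.2 0 0 0 -7.6 8.5'
python3 - <<'E'
from h import *
st=robot.sense();p,d=snapshot('wrist');save('pics/w10.png',p);np.savez('pics/w10.npz',p=p,d=d,pos=st['eef_pos'],q=st['tool_rot']);print(st['eef_pos'])
E
python3 endgap.py pics/w10.npz; python3 bed.py pics/w10.npz|tail -1;python3 chk.py pics/w10.npz 130 345 145 265 3.6|head -10;python3 plan.py 457 -416 285 180 0
```

```text
time_s: 49.25
eef_pos: [623.1, -212.5, 47.8]
tool_rot: [0.713, 0.701, 0.0, 0.0]
contact_force: [-0.5, 0.2, 0.2]
finger_gap: 85.0
time_s: 50.05
eef_pos: [611.4, -208.7, 243.2]
tool_rot: [0.502, 0.865, -0.0, 0.0]
contact_force: [0.1, -0.2, 0.1]
finger_gap: 84.9
time_s: 50.85
eef_pos: [590.3, -221.0, 252.7]
tool_rot: [-0.004, 1.0, -0.0, -0.0]
contact_force: [-0.6, 0.3, 0.3]
finger_gap: 84.8
[ 590.34874145 -220.96794371  252.65141468]
603 end [-308.2 -307.8 -307.7 -307.5] doubler start -250.1
609 end [-308.4 -308.3 -308.2 -308.1] doubler start -251.4
615 end [-308.7 -308.5 -308.4 -308.2] doubler start -250.2
621 end [-309.  -308.7 -308.6 -308.6] doubler start -251.4
627 end [-309.2 -309.1 -309.1 -309. ] doubler start -250.3
633 end [-309.5 -309.3 -309.2 -309.2] doubler start -250.4
639 end [-290.5 -290.4 -290.4 -290.2] doubler start -250.6
heel [ 623.6 -212.1] [37.  40.6] 88.13 y -230.85620211449765 -192.91815765088575 z 74.43774378270388
dark [[562.3, -307.9, 30.2], [569.1, -307.8, 31.3], [600.3, -307.3, 33.2]]
-314 25 x [605.7 634.3] z 36.4
-302 247 x [599.8 632.7] z 36.6
-290 302 x [600.5 641.5] z 36.6
-278 351 x [601.1 641.5] z 36.6
-266 323 x [601.4 641.7] z 35.1
-254 309 x [602.  641.6] z 34.9
-242 306 x [602.2 642.7] z 34.7
-230 235 x [602.7 642.6] z 34.7
-218 194 x [603.2 639. ] z 35.0
-206 181 x [603.5 639.2] z 35.1
at [ 589.8 -221.8  252.8] bearing -179.36 D [-132.8 -194.2   32.2] rv [-0.04 -0.02  0.64] n 6 gap 84.8 t 50.9 q7 [0.19 2.03] F [-0.1  0.3 -0.3]
2.25 -3.21 -0.53 -0.01 -0 0.11 0 ; 2.24 -3.22 -0.53 -0.01 -0 0.11 0 ; 2.24 -3.22 -0.53 -0.01 -0 0.11 0 ; 2.23 -3.23 -0.54 -0.01 -0 0.11 0 ; 2.23 -3.23 -0.54 -0.01 -0 0.11 0 ; 2.22 -3.23 -0.54 -0.01 -0 0.11 0 ; 0 0 0 0 0 0 0 ; 0 0 0 0 0 0 0
```

View pics/chkcrop.png

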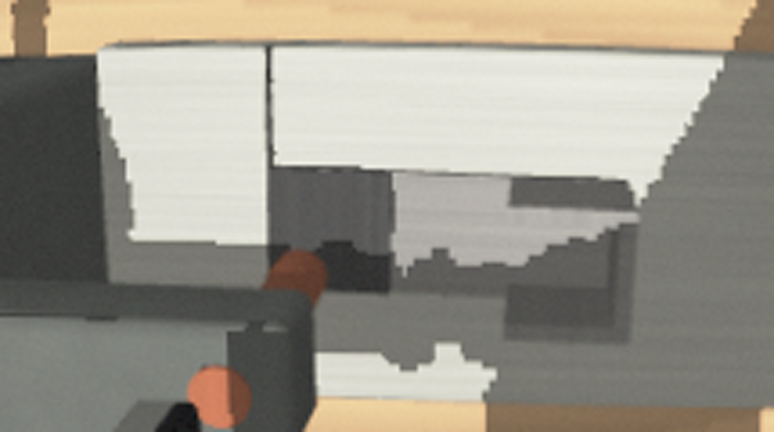

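```bash
python3 -m pendant '2.2 -3.2 -1 0 0 0.2 0; 2.2 -3.2 -1 0 0 0.2 0; 2.2 -3.2 -1 0 0 0.2 0; 2.2 -3.2 -0.2 0 0 0 0; 2.3 -3.2 0 0 0 0 0; 2.2 -3.3 0 0 0 0 0; 0 0 0 0 0 0 0; 0 0 0 0 0 0 0'
python3 plan.py 457 -416 285 180 0
```

```text
time_s: 51.7
eef_pos: [456.0, -414.4, 284.6]
tool_rot: [0.006, 1.0, -0.0, -0.0]
contact_force: [0.1, 0.6, 0.1]
finger_gap: 0.0
at [ 456.  -414.4  284.6] bearing 179.33 D [ 1.  -1.6  0.4] rv [-0.01 -0.   -0.67] n 1 gap 0.0 t 51.7 q7 [0.54 2.39] F [0.1 0.6 0.1]
-0.1 -0.16 -0.04 -0.01 -0 -0.67 0 ; 0 0 0 0 0 0 0 ; 0 0 0 0 0 0 0 ; 0 0 0 0 0 0 0 ; 0 0 0 0 0 0 0 ; 0 0 0 0 0 0 0 ; 0 0 0 0 0 0 0 ; 0 0 0 0 0 0 0
```

```bash
python3 -m pendant '-0.1 0 3.2 0 0 0 0; 0.5 0 1.6 0 0 0 0; 0.3 0 1.6 0 0 0 0; 0 0 1.7 0 0 0 0; -0.2 0 1.6 0 0 0 0; -0.4 0 1.6 0 0 0 0; -0.7 0 1.5 0 0 0 0; 0 0 0 0 0 0 0'
python3 -m pendant '-0.5 0 0.8 0 0 0 0; -0.4 0 0.8 0 0 0 0; 0 0 0.3 0 0 0 0; 0 0 0.3 0 0 0 0; 0 0 0.1 0 0 0 0; 0 0 0 0 0 0 0; 0 0 0 0 0 0 0; 0 0 0 0 0 0 0'
python3 -m pendant '0 0 -0.8 0 0 0 0; 0.7 0 -1.6 0 0 0 0; 0.9 0 -1.9 0 0 0 0; 0.5 0 -2.3 0 0 0 0; 0 0 -2.5 0 0 0 0; -0.4 0 -2.5 0 0 0 0; -0.3 0 -2.5 0 0 0 0; 0 0 -1.5 0 0 0 0'
python3 - <<'E'
from h import *
for c in ['side']:
    p,d=snapshot(c);save(f'pics/{c}9.png',p)
    save(f'pics/c_{c}9.png',(p[130:260,130:290] if c=='scene' else p[100:230,210:340]),4)
E
python3 plan.py 610 -195 280 89.1 8.5 40
```

```text
time_s: 52.5
eef_pos: [462.0, -412.1, 155.4]
tool_rot: [0.003, 1.0, 0.001, -0.003]
contact_force: [-6.9, 0.4, 5.7]
finger_gap: 0.1
time_s: 53.3
eef_pos: [469.1, -412.8, 141.9]
tool_rot: [0.004, 1.0, 0.001, -0.001]
contact_force: [-16.8, 9.9, 38.1]
finger_gap: -0.0
time_s: 54.1
eef_pos: [461.0, -411.9, 292.5]
tool_rot: [0.002, 1.0, -0.001, 0.003]
contact_force: [1.0, 0.8, -0.2]
finger_gap: -0.2
at [ 461.5 -412.9  294.6] bearing 179.78 D [148.5 217.9 -14.6] rv [ 0.18  0.56 90.67] n 12 gap 0.2 t 54.15 q7 [0.54 2.39] F [ 0.1 -0.9  1. ]
-1.23 1.82 0.12 0.02 0.05 7.56 8.5 ; -0.98 1.97 0.12 0.02 0.05 7.56 8.5 ; -0.71 2.08 0.12 0.02 0.05 7.56 8.5 ; -0.43 2.15 0.12 0.02 0.05 7.56 8.5 ; -0.15 2.19 0.12 0.02 0.05 7.56 8.5 ; 0.14 2.19 0.12 0.02 0.05 7.56 8.5 ; 0.43 2.16 0.12 0.02 0.05 7.56 8.5 ; 0.71 2.08 0.12 0.02 0.05 7.56 8.5
0.98 1.97 0.12 0.02 0.05 7.56 8.5 ; 1.23 1.82 0.12 0.02 0.05 7.56 8.5 ; 1.46 1.65 0.12 0.02 0.05 7.56 8.5 ; 1.66 1.44 0.12 0.02 0.05 7.56 8.5 ; 0 0 0 0 0 0 8.5 ; 0 0 0 0 0 0 8.5 ; 0 0 0 0 0 0 8.5 ; 0 0 0 0 0 0 8.5
```

View pics/c_side9.png

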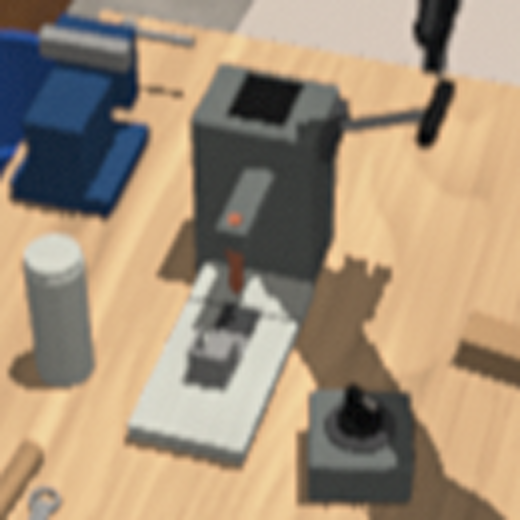

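Stop reached (z 141.9, 38 N), lever is back up. Fetch the short bracket.

```bash
python3 -m pendant '-1.2 1.8 0.1 0 0 7.6 8.5; -1 2 0.1 0 0 7.6 8.5; -0.7 2.1 0.1 0 0 7.6 8.5; -0.4 2.2 0.1 0 0 7.6 8.5; -0.1 2.2 0.1 0 0 7.6 8.5; 0.1 2.2 0.1 0 0 7.6 8.5; 0.4 2.2 0.1 0 0 7.6 8.5; 0.7 2.1 0.1 0 0 7.6 8.5'
python3 -m pendant '1 2 0.1 0 0 7.5 8.5; 1.2 1.8 0.1 0 0 7.5 8.5; 1.5 1.6 0.1 0 0 7.5 8.5; 1.7 1.4 0.1 0 0 7.5 8.5; 0 0 0 0 0 0 8.5; 0 0 0 0 0 0 8.5; 0 0 0 0 0 0 8.5; 0 0 0 0 0 0 8.5'
python3 plan.py 623.2 -211 46 89 8.5
```

```text
time_s: 54.95
eef_pos: [559.8, -264.7, 281.1]
tool_rot: [0.51, 0.86, 0.001, -0.0]
contact_force: [0.1, 0.3, -0.9]
finger_gap: 84.9
time_s: 55.75
eef_pos: [606.7, -196.0, 277.9]
tool_rot: [0.715, 0.699, -0.0, 0.0]
contact_force: [-0.3, 0.0, -0.4]
finger_gap: 84.9
at [ 606.7 -196.   277.9] bearing 88.72 D [  16.5  -15.  -231.9] rv [ 0.01  0.03 -0.28] n 6 gap 84.9 t 55.75 q7 [-0.08  0.59] F [-0.3  0.  -0.4]
-0.24 0.28 3.87 0 0.01 -0.05 8.5 ; -0.24 0.28 3.87 0 0.01 -0.05 8.5 ; -0.24 0.28 3.87 0 0.01 -0.05 8.5 ; -0.24 0.28 3.87 0 0.01 -0.05 8.5 ; -0.24 0.28 3.87 0 0.01 -0.05 8.5 ; -0.24 0.28 3.87 0 0.01 -0.05 8.5 ; 0 0 0 0 0 0 8.5 ; 0 0 0 0 0 0 8.5
```

```bash
python3 -m pendant '-0.4 0.5 3.9 0 0 -0.3 8.5; -0.4 0.5 3.9 0 0 0 8.5; -0.4 0.5 3.9 0 0 0 8.5; -0.2 0.1 3.9 0 0 0 8.5; 0 0 3.9 0 0 0 8.5; 0 0 3.4 0 0 0 8.5; 0 0 0 0 0 0 8.5; 0 0 0 0 0 0 8.5'
python3 plan.py 623.2 -211 45 89 8.5
```

```text
time_s: 56.55
eef_pos: [623.2, -209.9, 49.2]
tool_rot: [0.713, 0.701, -0.0, 0.0]
contact_force: [-0.1, 0.9, 0.4]
finger_gap: 85.2
at [ 623.2 -209.9   49.2] bearing 89.07 D [-0.  -1.1 -4.2] rv [0.01 0.04 0.07] n 1 gap 85.2 t 56.55 q7 [0.   0.74] F [-0.1  0.9  0.4]
-0.11 0 0.42 0.01 0.04 0.07 8.5 ; 0 0 0 0 0 0 8.5 ; 0 0 0 0 0 0 8.5 ; 0 0 0 0 0 0 8.5 ; 0 0 0 0 0 0 8.5 ; 0 0 0 0 0 0 8.5 ; 0 0 0 0 0 0 8.5 ; 0 0 0 0 0 0 8.5
```

```bash
python3 -m pendant '-0.1 0 0.4 0 0 0 8.5; 0 0 0 0 0 0 3; 0 0 0 0 0 0 3; 0 0 0 0 0 0 3; 0 0 0 0 0 0 3; 0 0 0 0 0 0 3; 0 0 0 0 0 0 3; 0 0 0 0 0 0 3'
python3 -m pendant '0.5 0 -0.5 0 0 0 3; 2 0 -0.5 0 0 0 3; 4 0 0 0 0 0 3; 4 0 -1 0 0 0 3; 3 0 -4 0 0 0 3; 0 0 -4.5 0 0 0 3; 0 0 -4.5 0 0 0 3; 0 0 0 0 0 0 3'
python3 plan.py 523.5 424 190 85.3 3
```

```text
time_s: 57.35
eef_pos: [624.0, -210.1, 45.8]
tool_rot: [0.712, 0.702, 0.0, 0.001]
contact_force: [-0.6, 0.5, 4.8]
finger_gap: 39.2
time_s: 58.15
eef_pos: [628.9, -75.8, 201.3]
tool_rot: [0.712, 0.702, 0.004, 0.006]
contact_force: [0.9, -1.3, -1.8]
finger_gap: 39.6
at [628.9 -75.8 201.3] bearing 89.19 D [-105.4  499.8  -11.3] rv [0.74 0.13 3.89] n 12 gap 39.6 t 58.15 q7 [-0.28  0.47] F [ 0.9 -1.3 -1.8]
4.15 -0.94 0.07 0.06 0.01 0.32 3 ; 4.15 -0.96 0.07 0.06 0.01 0.32 3 ; 4.14 -0.98 0.07 0.06 0.01 0.32 3 ; 4.14 -1.01 0.08 0.06 0.01 0.32 3 ; 4.13 -1.03 0.08 0.06 0.01 0.32 3 ; 4.12 -1.05 0.08 0.06 0.01 0.32 3 ; 4.12 -1.08 0.08 0.06 0.01 0.32 3 ; 4.11 -1.1 0.08 0.06 0.01 0.32 3
4.11 -1.12 0.09 0.06 0.01 0.32 3 ; 4.1 -1.15 0.09 0.06 0.01 0.32 3 ; 4.09 -1.17 0.09 0.06 0.01 0.32 3 ; 4.09 -1.19 0.09 0.06 0.01 0.32 3 ; 0 0 0 0 0 0 3 ; 0 0 0 0 0 0 3 ; 0 0 0 0 0 0 3 ; 0 0 0 0 0 0 3
```

```bash
python3 -m pendant '4.1 -0.9 0 0 0 0.3 3; 4.1 -1 0 0 0 0.3 3; 4.1 -1 0 0 0 0.3 3; 4.1 -1 0 0 0 0.3 3; 4.1 -1 0 0 0 0.3 3; 4.1 -1.1 0 0 0 0.3 3; 4.1 -1.1 0 0 0 0.3 3; 4.1 -1.1 0 0 0 0.3 3'
python3 -m pendant '4.1 -1.1 0 0 0 0.4 3; 4.1 -1.1 0 0 0 0.4 3; 4.1 -1.2 0 0 0 0.4 3; 4.1 -1.2 0 0 0 0.3 3; 0 0 0 0 0 0 3; 0 0 0 0 0 0 3; 0 0 0 0 0 0 3; 0 0 0 0 0 0 3'
python3 plan.py 523.5 424 25 85.3 3
```

```text
time_s: 58.95
eef_pos: [552.5, 257.7, 193.1]
tool_rot: [0.727, 0.687, -0.001, -0.001]
contact_force: [1.0, 0.6, -2.1]
finger_gap: 38.9
time_s: 59.75
eef_pos: [520.2, 420.5, 194.3]
tool_rot: [0.737, 0.676, -0.001, 0.0]
contact_force: [-0.5, -0.5, -2.2]
finger_gap: 39.2
at [520.2 420.5 194.3] bearing 85.04 D [   3.3    3.5 -169.3] rv [-0.02  0.07 -0.26] n 4 gap 39.2 t 59.75 q7 [-1.08 -0.38] F [-0.5 -0.5 -2.2]
0.1 0.08 4.23 -0 0.02 -0.07 3 ; 0.1 0.08 4.23 -0 0.02 -0.07 3 ; 0.1 0.08 4.23 -0 0.02 -0.07 3 ; 0.1 0.07 4.23 -0 0.02 -0.07 3 ; 0 0 0 0 0 0 3 ; 0 0 0 0 0 0 3 ; 0 0 0 0 0 0 3 ; 0 0 0 0 0 0 3
```

```bash
python3 -m pendant '0.1 0.1 4.2 0 0 0 3; 0.1 0.1 4.2 0 0 0 3; 0.1 0.1 4.2 0 0 0 3; 0 0 4 0 0 0 3; 0 0 0.3 0 0 0 3; 0 0 0.1 0 0 0 3; 0 0 0 0 0 0 3; 0 0 0 0 0 0 3'
```

```text
time_s: 60.55
eef_pos: [524.2, 425.8, 27.0]
tool_rot: [0.736, 0.677, 0.002, 0.0]
contact_force: [-0.3, 0.3, -2.1]
finger_gap: 39.1
```

```bash
python3 -m pendant '0 0 0.3 0 0 0 3; 0 0 0.2 0 0 0 3; 0 0 0.2 0 0 0 3; 0 0 0.1 0 0 0 3; 0 0 0 0 0 0 3; 0 0 0 0 0 0 3; 0 0 0 0 0 0 3; 0 0 0 0 0 0 3'
```

```text
time_s: 61.35
eef_pos: [523.0, 425.9, 19.6]
tool_rot: [0.736, 0.677, 0.001, -0.001]
contact_force: [-3.3, 0.5, 11.6]
finger_gap: 38.9
```

Contact with the tray floor; release, rise and look at tray.

```bash
python3 -m pendant '0 0 -0.1 0 0 0 3; 0 0 0 0 0 0 8.5; 0 0 0 0 0 0 8.5; 0 0 0 0 0 0 8.5; 0 0 0 0 0 0 8.5; 0 0 0 0 0 0 8.5; 0 0 -2 0 0 0 8.5; 0 0 -4 0 0 0 8.5'
python3 -m pendant '0 0 -4.5 0 0 0 8.5; 0 0 -4.5 0 0 0 8.5; 0 0 -4.5 0 0 0 8.5; -3 0 -4.5 0 0 0 8.5; -4 1 0 0 0 0 8.5; -4 1 0 0 0 0 8.5; 0 0 0 0 0 0 8.5; 0 0 0 0 0 0 8.5'
python3 - <<'E'
from h import *
st=robot.sense();p,d=snapshot('wrist');save('pics/w11.png',p);np.savez('pics/w11.npz',p=p,d=d,pos=st['eef_pos'],q=st['tool_rot']);print(st['eef_pos'])
from fit import bracket
P=cloud('wrist',d,st)
bracket(P,d,521,385,115,zb=4,r=66);bracket(P,d,635,374,145,zb=4,r=80)
E
python3 plan.py 480 -100 260 180 8.5
```

```text
time_s: 62.15
eef_pos: [520.2, 424.2, 74.4]
tool_rot: [0.736, 0.677, -0.004, -0.001]
contact_force: [0.4, 0.6, 1.0]
finger_gap: 84.8
time_s: 62.95
eef_pos: [534.2, 315.0, 254.5]
tool_rot: [0.737, 0.676, 0.0, -0.0]
contact_force: [0.1, 1.5, 0.6]
finger_gap: 85.0
[534.15651046 315.01263978 254.53014929]
all rect [562.9 364.8] [111.6  38.8] 69.69 heel rect [575.4 399.9] [36.8 36.8] 68.35 2408 250 ztop 49.4
origin [577.  402.8] yaw -110.31 end [543.  310.9]
all rect [634.7 374.3] [159.4 142.4] 28.01 heel rect [609.9 413.6] [116.6  51.4] 24.89 6614 988 ztop 49.4
origin [585.7 348.2] yaw 28.01 end [698.7 408.3]
at [533.6 317.  254. ] bearing 85.23 D [ -53.6 -417.     6. ] rv [ 1.000e-02 -8.000e-02 -9.477e+01] n 12 gap 85.2 t 63.0 q7 [-0.99 -0.25] F [-0.7  1.4  0.1]
-3.5 -0.16 -0.05 0 -0.01 -7.9 8.5 ; -3.44 -0.64 -0.05 0 -0.01 -7.9 8.5 ; -3.33 -1.1 -0.05 0 -0.01 -7.9 8.5 ; -3.14 -1.55 -0.05 0 -0.01 -7.9 8.5 ; -2.9 -1.97 -0.05 0 -0.01 -7.9 8.5 ; -2.6 -2.35 -0.05 0 -0.01 -7.9 8.5 ; -2.25 -2.68 -0.05 0 -0.01 -7.9 8.5 ; -1.86 -2.97 -0.05 0 -0.01 -7.9 8.5
-1.44 -3.19 -0.05 0 -0.01 -7.9 8.5 ; -0.99 -3.36 -0.05 0 -0.01 -7.9 8.5 ; -0.52 -3.46 -0.05 0 -0.01 -7.9 8.5 ; -0.04 -3.5 -0.05 0 -0.01 -7.9 8.5 ; 0 0 0 0 0 0 8.5 ; 0 0 0 0 0 0 8.5 ; 0 0 0 0 0 0 8.5 ; 0 0 0 0 0 0 8.5
```

View pics/w11.png

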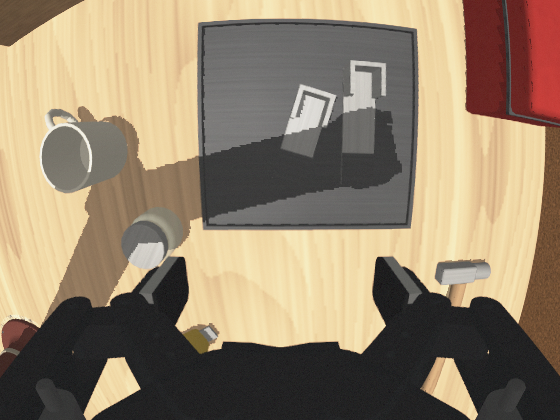

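```bash
python3 - <<'E'
from h import *
a=np.load('pics/w11.npz');st={'eef_pos':a['pos'],'tool_rot':a['q']};P=cloud('wrist',a['d'],st);d=a['d']
for nm,(u0,u1,v0,v1) in {'mid':(340,392,55,190),'short':(275,337,80,160)}.items():
    q=P[v0:v1,u0:u1].reshape(-1,3);hi=q[q[:,2]>40]
    r=cv2.minAreaRect(hi[:,:2].astype(np.float32));lo=q[(q[:,2]>6.5)&(q[:,2]<14)]
    r2=cv2.minAreaRect(lo[:,:2].astype(np.float32))
    print(nm,'heel',np.round(r[0],1),np.round(r[1],1),round(r[2],1),'z',np.percentile(hi[:,2],[5,50,95]).round(1),'foot',np.round(r2[0],1),np.round(r2[1],1),round(r2[2],1),np.percentile(lo[:,2],[5,50,95]).round(1),cv2.boxPoints(r2).round().tolist())
save('pics/crop11.png',a['p'][10:240,190:430],3.3)
E
```

```text
mid heel [599.  417.9] [131.7  47.1] 13.2 z [41.1 48.3 50.6] foot [634.5 373.7] [145.2  41.1] 85.0 [ 7.4  9.  11.4] [[608.0, 303.0], [649.0, 300.0], [661.0, 444.0], [620.0, 448.0]]
short heel [571.6 394.6] [50.3 47.5] 68.4 z [44.5 48.5 50.2] foot [568.  375.6] [88.2 40.7] 69.9 [ 7.3  8.7 10.8] [[534.0, 341.0], [572.0, 327.0], [602.0, 410.0], [564.0, 424.0]]
```

View pics/crop11.png

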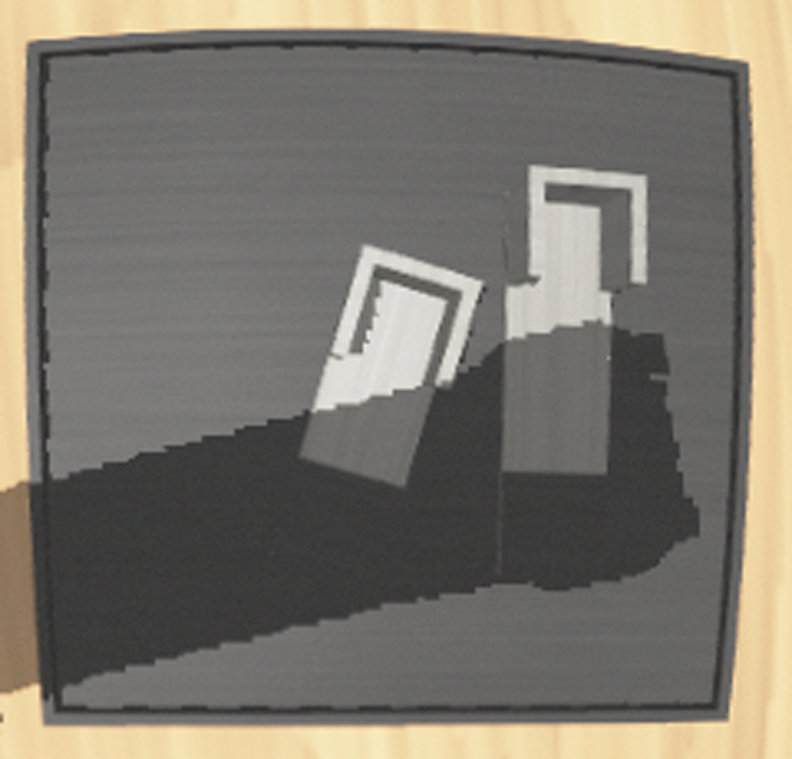

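```bash
python3 -m pendant '-3.5 -0.2 0 0 0 -7.9 8.5; -3.4 -0.6 0 0 0 -7.9 8.5; -3.3 -1.1 0 0 0 -7.9 8.5; -3.1 -1.6 -0.1 0 0 -7.9 8.5; -2.9 -2 -0.1 0 0 -7.9 8.5; -2.6 -2.4 -0.1 0 0 -7.9 8.5; -2.2 -2.7 -0.1 0 0 -7.9 8.5; -1.9 -3 -0.1 0 0 -7.9 8.5'
python3 -m pendant '-1.4 -3.2 0 0 0 -7.9 8.5; -1 -3.4 0 0 0 -7.9 8.5; -0.5 -3.5 0 0 0 -7.9 8.5; 0 -3.5 0 0 0 -7.9 8.5; 0 -3 0 0 0 0 8.5; 0 -3 0 0 0 0 8.5; 0 0 0 0 0 0 8.5; 0 0 0 0 0 0 8.5'
python3 - <<'E'
from h import *
st=robot.sense();p,d=snapshot('wrist');save('pics/w12.png',p);np.savez('pics/w12.npz',p=p,d=d,pos=st['eef_pos'],q=st['tool_rot']);print(st['eef_pos'],st['qpos'])
P=cloud('wrist',d,st)
q=P[(d>0)&(np.hypot(P[...,0]-458,P[...,1]+159)<60)&(P[...,2]>92)&(P[...,2]<115)]
r=cv2.minAreaRect(q[:,:2].astype(np.float32));print(len(q),np.round(r[0],1),np.round(r[1],1),round(r[2],1),np.percentile(q[:,2],[5,50,95]),cv2.boxPoints(r).round(1).tolist())
E
```

```text
time_s: 63.8
eef_pos: [496.2, 39.4, 258.9]
tool_rot: [0.268, 0.964, 0.0, -0.0]
contact_force: [0.3, -0.3, -0.2]
finger_gap: 85.1
time_s: 64.6
eef_pos: [478.0, -159.9, 258.8]
tool_rot: [-0.001, 1.0, 0.0, -0.0]
contact_force: [0.2, 0.9, -0.4]
finger_gap: 85.2
[ 478.04236562 -159.88051781  258.75808318] [-0.005249    0.37834009  0.40180088  1.80559676 -0.17409595  0.9930075
  2.03867632]
684 [ 458.1 -158.7] [14.2 42.1] 54.6 [100.50703234 103.27696199 104.6373553 ] [[436.79998779296875, -152.3000030517578], [471.1000061035156, -176.6999969482422], [479.29998779296875, -165.10000610351562], [445.0, -140.8000030517578]]
```

View pics/w12.png

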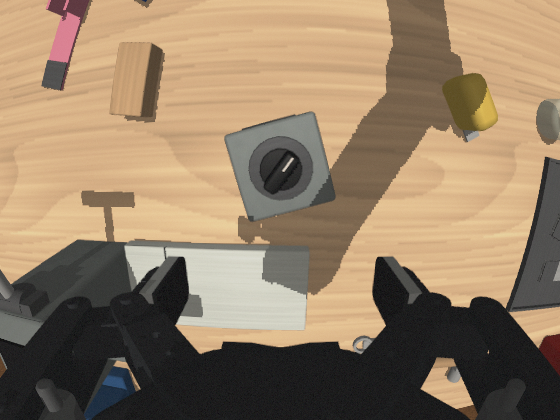

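```bash
python3 -m pendant '0 0 0 0 0 8 8.5; 0 0 0 0 0 8 8.5; 0 0 0 0 0 8 8.5; 0 0 0 0 0 8 8.5; 0 0 0 0 0 8 8.5; 0 0 0 0 0 8 8.5; 0 0 0 0 0 8 8.5; 0 0 0 0 0 8 8.5' | tail -4
python3 -m pendant '0 0 0 0 0 8 8.5; 0 0 0 0 0 8 8.5; 0 0 0 0 0 8 8.5; 0 0 0 0 0 8 8.5; 0 0 0 0 0 8 8.5; 0 0 0 0 0 8 8.5; 0 0 0 0 0 8 8.5; 0 0 0 0 0 8 8.5' | tail -4
python3 -m pendant '0 0 0 0 0 8 8.5; 0 0 0 0 0 8 8.5; 0 0 0 0 0 8 8.5; 0 0 0 0 0 8 8.5; 0 0 0 0 0 8 8.5; 0 0 0 0 0 8 8.5; 0 0 0 0 0 8 8.5; 0 0 0 0 0 8 8.5' | tail -4
python3 plan.py 458.1 -158.7 150 -35.4 8.5
```

```text
eef_pos: [478.1, -158.0, 258.8]
tool_rot: [0.53, 0.848, 0.001, -0.001]
contact_force: [0.7, -0.1, 0.7]
finger_gap: 84.8
eef_pos: [478.2, -158.0, 258.7]
tool_rot: [0.899, 0.438, 0.0, -0.001]
contact_force: [0.7, -0.5, 0.2]
finger_gap: 85.3
eef_pos: [478.3, -158.0, 258.3]
tool_rot: [0.995, -0.105, -0.001, -0.001]
contact_force: [-0.4, -0.6, -0.9]
finger_gap: 85.0
at [ 478.3 -158.   258.3] bearing -12.02 D [ -20.2   -0.7 -108.3] rv [-0.06  0.09 23.38] n 3 gap 85.0 t 67.05 q7 [-0.48 -0.77] F [-0.4 -0.6 -0.9]
-0.65 0.17 3.61 -0.02 0.03 7.79 8.5 ; -0.62 0.25 3.61 -0.02 0.03 7.79 8.5 ; -0.58 0.33 3.61 -0.02 0.03 7.79 8.5 ; 0 0 0 0 0 0 8.5 ; 0 0 0 0 0 0 8.5 ; 0 0 0 0 0 0 8.5 ; 0 0 0 0 0 0 8.5 ; 0 0 0 0 0 0 8.5
```

```bash
python3 -m pendant '-0.7 0.2 3.6 0 0 7.8 6; -0.6 0.2 3.6 0 0 7.8 6; -0.6 0.3 3.6 0 0 7.8 6; 0 0 0 0 0 0 6; 0 0 0 0 0 0 6; 0 0 0 0 0 0 6; 0 0 0 0 0 0 6; 0 0 0 0 0 0 6' 
python3 plan.py 458.1 -158.7 79 -35.4 6
```

```text
time_s: 67.85
eef_pos: [457.9, -161.3, 152.4]
tool_rot: [0.953, -0.303, 0.001, -0.0]
contact_force: [0.1, -0.3, -0.7]
finger_gap: 60.0
at [ 457.9 -161.3  152.4] bearing -35.29 D [  0.2   2.6 -73.4] rv [-0.06 -0.14  0.11] n 2 gap 60.0 t 67.85 q7 [-0.42 -0.92] F [ 0.1 -0.3 -0.7]
-0.08 -0.11 3.67 -0.03 -0.07 0.05 6 ; -0.07 -0.11 3.67 -0.03 -0.07 0.05 6 ; 0 0 0 0 0 0 6 ; 0 0 0 0 0 0 6 ; 0 0 0 0 0 0 6 ; 0 0 0 0 0 0 6 ; 0 0 0 0 0 0 6 ; 0 0 0 0 0 0 6
```

```bash
python3 -m pendant '-0.1 -0.2 3.6 0 0 0 6; 0 -0.1 3.0 0 0 0 6; 0 0 0.3 0 0 0 6; 0 0 0 0 0 0 6; 0 0 0 0 0 0 6; 0 0 0 0 0 0 6; 0 0 0 0 0 0 6; 0 0 0 0 0 0 6' 
python3 plan.py 458.1 -158.7 80 -35.4 6
```

```text
time_s: 68.65
eef_pos: [458.3, -158.2, 82.8]
tool_rot: [0.953, -0.304, 0.001, -0.0]
contact_force: [-0.8, 0.4, -0.1]
finger_gap: 59.8
at [ 458.3 -158.2   82.8] bearing -35.37 D [-0.2 -0.5 -2.8] rv [-0.02 -0.06  0.03] n 1 gap 59.8 t 68.65 q7 [-0.36 -0.82] F [-0.8  0.4 -0.1]
0.02 0.05 0.28 -0.02 -0.06 0.03 6 ; 0 0 0 0 0 0 6 ; 0 0 0 0 0 0 6 ; 0 0 0 0 0 0 6 ; 0 0 0 0 0 0 6 ; 0 0 0 0 0 0 6 ; 0 0 0 0 0 0 6 ; 0 0 0 0 0 0 6
```

```bash
python3 -m pendant '0 0 0.2 0 0 0 0.5; 0 0 0 0 0 0 0.5; 0 0 0 0 0 0 0.5; 0 0 0 0 0 0 0.5; 0 0 0 0 0 0 0.5; 0 0 0 0 0 0 0.5; 0 0 0 0 0 0 0.5; 0 0 0 0 0 0 0.5' 
python3 -m pendant '0 0 0 0 0 -4 0.5; 0 0 0 0 0 -4 0.5; 0 0 0 0 0 -4 0.5; 0 0 0 0 0 -4 0.5; 0 0 0 0 0 -4 0.5; 0 0 0 0 0 0 0.5; 0 0 0 0 0 0 0.5; 0 0 0 0 0 0 0.5' 
python3 plan.py 458.1 -158.7 80 -35.4 6|head -1; python3 -c "
from h import *
print(robot.sense()['wrist_torque'])"
```

```text
time_s: 69.45
eef_pos: [457.2, -159.1, 80.3]
tool_rot: [0.953, -0.304, -0.0, 0.001]
contact_force: [-3.4, -3.3, 2.3]
finger_gap: 12.8
time_s: 70.25
eef_pos: [457.1, -159.3, 80.3]
tool_rot: [0.991, -0.134, -0.0, 0.001]
contact_force: [-3.8, -4.7, 1.3]
finger_gap: 13.1
at [ 457.1 -159.3   80.3] bearing -15.45 D [ 1.   0.6 -0.3] rv [ 0.14 -0.   19.95] n 3 gap 13.1 t 70.25 q7 [-0.33 -0.52] F [-3.8 -4.7  1.3]
[-0.7932194   0.75701007  0.03393999]
```

Turning freely. Continue.

```bash
python3 -m pendant '0 0 0 0 0 -6 0.5; 0 0 0 0 0 -6 0.5; 0 0 0 0 0 -6 0.5; 0 0 0 0 0 -6 0.5; 0 0 0 0 0 -6 0.5; 0 0 0 0 0 -6 0.5; 0 0 0 0 0 0 0.5; 0 0 0 0 0 0 0.5' 
python3 plan.py 458.1 -158.7 80 -35.4 6|head -1; python3 -c "
from h import *
print(robot.sense()['wrist_torque'])"
python3 -m pendant '0 0 0 0 0 -6 0.5; 0 0 0 0 0 -6 0.5; 0 0 0 0 0 -6 0.5; 0 0 0 0 0 -6 0.5; 0 0 0 0 0 -6 0.5; 0 0 0 0 0 -6 0.5; 0 0 0 0 0 0 0.5; 0 0 0 0 0 0 0.5' 
python3 plan.py 458.1 -158.7 80 -35.4 6|head -1; python3 -c "
from h import *
print(robot.sense()['wrist_torque'])"
```

```text
time_s: 71.05
eef_pos: [457.0, -159.6, 80.4]
tool_rot: [0.985, 0.173, 0.0, 0.001]
contact_force: [-3.6, -3.8, 2.1]
finger_gap: 13.0
at [ 457.  -159.6   80.4] bearing 19.87 D [ 1.1  0.9 -0.4] rv [ 5.000e-02 -7.000e-02  5.527e+01] n 7 gap 13.0 t 71.05 q7 [-0.26 -0.01] F [-3.6 -3.8  2.1]
[-0.81288175  0.93609138 -2.29238791]
time_s: 71.85
eef_pos: [458.5, -159.2, 81.3]
tool_rot: [0.904, 0.427, 0.011, -0.002]
contact_force: [4.3, 7.1, 5.9]
finger_gap: 13.0
at [ 458.5 -159.2   81.3] bearing 50.51 D [-0.4  0.5 -1.3] rv [-0.68 -1.28 85.9 ] n 11 gap 13.0 t 71.85 q7 [-0.17  0.43] F [4.3 7.1 5.9]
[  1.53023665  -0.29784764 -16.20118367]
```

```bash
python3 -m pendant '0 0 0 0 0 4 0.5; 0 0 0 0 0 2 0.5; 0 0 0 0 0 0 0.5; 0 0 0 0 0 0 0.5; 0 0 0 0 0 0 0.5; 0 0 0 0 0 0 0.5; 0 0 0 0 0 0 0.5; 0 0 0 0 0 0 0.5' 
python3 plan.py 458.1 -158.7 80 -35.4 6|head -1; python3 -c "
from h import *
print(robot.sense()['wrist_torque'])"
```

```text
time_s: 72.65
eef_pos: [458.6, -159.2, 81.2]
tool_rot: [0.921, 0.389, 0.009, -0.002]
contact_force: [1.0, 5.4, 4.8]
finger_gap: 13.0
at [ 458.6 -159.2   81.2] bearing 45.82 D [-0.5  0.5 -1.2] rv [-0.52 -1.   81.22] n 11 gap 13.0 t 72.65 q7 [-0.19  0.36] F [1.  5.4 4.8]
[  0.99160127  -0.18153137 -12.85299268]
```

```bash
python3 -m pendant '0 0 0 0 0 4 0.5; 0 0 0 0 0 4 0.5; 0 0 0 0 0 4 0.5; 0 0 0 0 0 4 0.5; 0 0 0 0 0 0 0.5; 0 0 0 0 0 0 0.5; 0 0 0 0 0 0 0.5; 0 0 0 0 0 0 0.5' 
python3 plan.py 458.1 -158.7 80 -35.4 6|head -1; python3 -c "
from h import *
print(robot.sense()['wrist_torque'])"
```

```text
time_s: 73.45
eef_pos: [458.7, -159.2, 80.9]
tool_rot: [0.958, 0.288, 0.003, 0.0]
contact_force: [-0.5, -1.0, 5.2]
finger_gap: 13.1
at [ 458.7 -159.2   80.9] bearing 33.45 D [-0.6  0.5 -0.9] rv [-5.000e-02 -3.300e-01  6.885e+01] n 9 gap 13.1 t 73.45 q7 [-0.23  0.18] F [-0.5 -1.   5.2]
[-0.17660258  0.08348641 -5.57614653]
```

```bash
python3 -m pendant '0 0 0 0 0 3 0.5; 0 0 0 0 0 3 0.5; 0 0 0 0 0 2 0.5; 0 0 0 0 0 0 0.5; 0 0 0 0 0 0 0.5; 0 0 0 0 0 0 0.5; 0 0 0 0 0 0 0.5; 0 0 0 0 0 0 0.5' 
python3 plan.py 458.1 -158.7 80 -35.4 6|head -1; python3 -c "
from h import *
print(robot.sense()['wrist_torque'])"
```

```text
time_s: 74.25
eef_pos: [458.7, -159.2, 80.7]
tool_rot: [0.973, 0.231, 0.0, 0.001]
contact_force: [-1.3, -3.6, 5.1]
finger_gap: 12.9
at [ 458.7 -159.2   80.7] bearing 26.69 D [-0.6  0.5 -0.7] rv [ 0.15 -0.1  62.09] n 8 gap 12.9 t 74.25 q7 [-0.25  0.08] F [-1.3 -3.6  5.1]
[-0.73761843  0.15822488 -2.47729089]
```

```bash
python3 -m pendant '0 0 0 0 0 0 6; 0 0 0 0 0 0 6; 0 0 0 0 0 0 6; 0 0 0 0 0 0 6; 0 0 -3 0 0 0 6; 0 0 -4.5 0 0 0 6; 0 0 -4.5 0 0 0 6; 0 0 -4.5 0 0 0 6' 
python3 - <<'E'
from h import *
st=robot.sense();p,d=snapshot('wrist');save('pics/w13.png',p);np.savez('pics/w13.npz',p=p,d=d,pos=st['eef_pos'],q=st['tool_rot']);print(st['eef_pos'],st['qpos'])
P=cloud('wrist',d,st)
q=P[(d>0)&(np.hypot(P[...,0]-458,P[...,1]+159)<40)&(P[...,2]>92)&(P[...,2]<115)]
r=cv2.minAreaRect(q[:,:2].astype(np.float32));print(len(q),np.round(r[0],1),np.round(r[1],1),round(r[2],1),cv2.boxPoints(r).round(1).tolist())
b=P[(d>0)&(np.hypot(P[...,0]-458,P[...,1]+159)<90)&(P[...,2]>55)&(P[...,2]<63)]
r=cv2.minAreaRect(b[:,:2].astype(np.float32));print('box',np.round(r[0],1),np.round(r[1],1),round(r[2],1))
E
```

```text
time_s: 75.05
eef_pos: [457.5, -157.3, 246.6]
tool_rot: [0.973, 0.232, -0.001, -0.0]
contact_force: [1.3, -0.5, -0.1]
finger_gap: 60.1
[ 457.49336916 -157.33956683  246.57995158] [-0.43782811  0.55009857  1.13236841  1.8846243  -0.56600212  1.07811985
 -0.17984751]
708 [ 458.4 -159.5] [42. 14.] 15.4 [[436.29998779296875, -158.3000030517578], [440.0, -171.8000030517578], [480.5, -160.60000610351562], [476.79998779296875, -147.10000610351562]]
box [ 458.2 -158.9] [100.3 100.7] 14.9
```

View pics/w13.png

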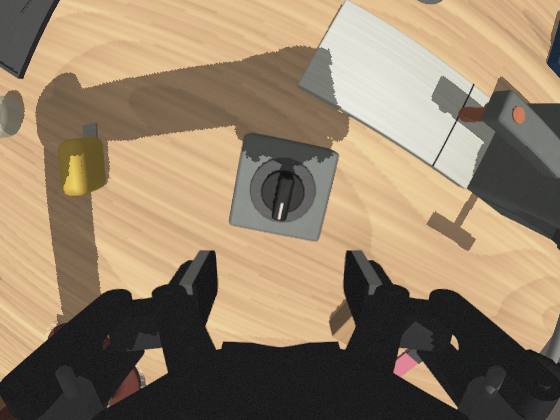

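```bash
python3 - <<'E'
from h import *
for c in ['scene','side']:
    p,d=snapshot(c);save(f'pics/{c}_f.png',p);np.savez(f'pics/{c}_f.npz',p=p,d=d)
    print(c,'lever',[(round(x['score'],2),np.round(x['xyz']).tolist()) for x in place_of(c,'lever_grip')[:1]])
    for n in ['hammer','spray_can','mug','screw_jar','tape_measure','wrench','offcut']:
        print(n,[(round(x['score'],2),np.round(x['xyz']).tolist()) for x in place_of(c,n)[:1]])
E
```

```text
scene lever [(0.86, [458.0, -416.0, 242.0])]
hammer [(0.81, [779.0, 47.0, -2.0])]
spray_can [(0.73, [778.0, -210.0, -1.0])]
mug [(0.56, [299.0, 377.0, 2.0])]
screw_jar [(0.8, [370.0, 261.0, 2.0])]
tape_measure [(0.54, [371.0, 75.0, 1.0])]
wrench [(0.59, [729.0, 44.0, -4.0])]
offcut [(0.69, [350.0, -337.0, 4.0])]
side lever [(0.46, [457.0, -420.0, 240.0])]
hammer [(0.58, [775.0, 46.0, 3.0])]
spray_can [(0.62, [778.0, -204.0, 1.0])]
mug [(0.61, [304.0, 378.0, -1.0])]
screw_jar [(0.94, [369.0, 260.0, -3.0])]
tape_measure [(0.54, [372.0, 80.0, 1.0])]
wrench [(0.77, [725.0, 42.0, 2.0])]
offcut [(0.65, [348.0, -338.0, -6.0])]
```

View pics/scene_f.png

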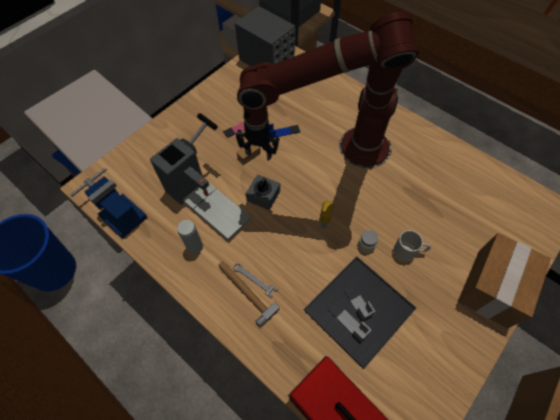

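View pics/side_f.png

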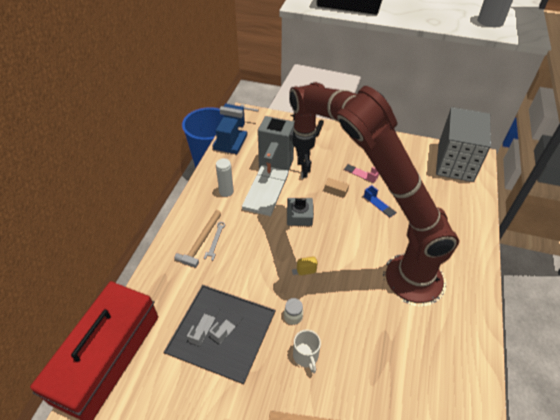

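Everything is in place: both brackets lie separately in the tray, the lever is up, the knob is at its stop and the clutter hasn't moved.

```bash
python3 -c "
from rig import robot
print(robot.hand_in(), robot.sense()['time_s'])"
```

```text
the job is handed in; nothing more can be done
the job is handed in; nothing more can be done
```

The job is done and handed in. Only the mid and short brackets were on the bench; no long bracket was found. The grey mid bracket went first, then the short; the blue and pink look-alikes were left alone.

- **Welds:** Each bracket was laid centred on the bed and slid in. By wrist-camera measurement each free end finished within about 1 mm of the scribed line. The lever went to its stop both times: the fingertips reached 142 mm, as calculated, at about 40 N. It sprang back up each time.
- **Tray:** The last look showed both brackets flat on their feet and not touching each other. The short one was about 5 cm from where I set it down and turned by roughly 15–20°. I took this for the random knock, but I didn't see it happen and my own release could have caused it. I left it there because it was still flat and clear of the mid bracket.
- **Knob:** I turned it anticlockwise about 51° onto its stop. I pushed too far, and wrist torque rose to about 16 N m, so I eased back before letting go. The bar ended in line with its box (15.4° against 14.9°), which fits fully anticlockwise.
- **Other things:** All seven loose items read within about 6 mm of where they started, roughly the detection accuracy. The job took about 76 s.

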